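Feel the mounted specimens for play and take out the loose ones

TASK

Before this specimen holder goes on the hardness tester, check its three black mounts: one or two of them have not been clamped. Gently wiggle each mount sideways in its hole to feel whether it has play, then lift every loose one out and set it down gently in the steel tray, standing upright with its metal face up. Leave the firm ones where they are - no hard squeezing or wrenching, never pull at one, and open the fingers fully before raising them off it - and do not disturb anything else.

Things in the scene. Friction and masses are not known exactly. Their poses are not given: they have to be found in the camera images.
- holder: specimen holder, fixed to the bench: aluminium bar 232 mm long (its y), 58 mm wide (its x), on a sole plate 68 by 248 mm; its top face is 20 mm above the bench. Four round holes 34 mm wide stand in a row at y = -84, -28, 28 and 84 mm, 16 mm deep, floor 4 mm above the bench. A mount stands in each of the first three, against the +x side of its hole. Origin: middle of the bar, on the bench; z up.
- empty_hole (a point): middle of the mouth of the fourth hole, which is empty, in the holder's top face (20 mm above the bench)
- screws (a point): middle of the four clamp screws in the bar's front (-x) side, one per hole; heads reach 46 mm from the row, below the top face. A screw done up presses its mount hard (45 N) against the far side of the hole. A mount whose screw is backed off can be shifted 2 to 4 mm sideways (2 mm either way along the row) and lifts straight out. From outside both look the same. Point 12 mm above the bench.
- tray: shallow steel tray, fixed, 200 mm (its x) by 130 mm (its y), walls 3 mm thick and 16 mm high, inner floor 3 mm above the bench. Origin: middle of its underside. A bigger mount already stands about 68 mm from its middle towards its +x end; the rest is free.
- big_mount_mid (a point): a bystander: wider black mount, 40 mm in diameter and 28 mm tall, standing in the tray near its +x end; this point is its centre
- spare_0_mid (a point): a bystander: black mount 30 mm in diameter, 22 mm tall, in the group standing on the bench beyond the holder; this point is its centre
- spare_1_mid (a point): a bystander: black mount 30 mm in diameter, 22 mm tall, in the group standing on the bench beyond the holder; this point is its centre
- spare_2_mid (a point): a bystander: black mount 30 mm in diameter, 22 mm tall, in the group standing on the bench beyond the holder; this point is its centre
- spare_3_mid (a point): a bystander: black mount 30 mm in diameter, 22 mm tall, in the group standing on the bench beyond the holder; this point is its centre
- test_block: a bystander: round steel hardness test block, 64 mm in diameter, 15 mm high; origin in the middle of its underside
- anvil: a bystander: steel anvil, foot 52 mm in diameter, 40 mm high; origin in the middle of its underside
- jar: a bystander: jar with a metal lid, 60 mm in diameter, 70 mm high; origin in the middle of its underside
- hex_driver: a bystander: black-handled hex driver lying on the bench, 175 mm long, 22 mm thick; origin near the middle of its length, on the bench
- mount_a_mid (a point): one of the three mounts in the holder: black cylinder 30 mm in diameter, 32 mm tall, about 55 g, with a piece of metal in its top face; it sticks out 16 mm above the bar. Take it low, fingertips within 5 mm of the bar, with at most 25 N of grip. Any may be loose and stand in any of the three holes. This point is its centre, 16 mm above its foot; its z is the mount's axis, up towards the metal face.
- mount_b_mid (a point): one of the three mounts in the holder: black cylinder 30 mm in diameter, 32 mm tall, about 55 g, with a piece of metal in its top face; it sticks out 16 mm above the bar. Take it low, fingertips within 5 mm of the bar, with at most 25 N of grip. Any may be loose and stand in any of the three holes. This point is its centre, 16 mm above its foot; its z is the mount's axis, up towards the metal face.
- mount_c_mid (a point): one of the three mounts in the holder: black cylinder 30 mm in diameter, 32 mm tall, about 55 g, with a piece of metal in its top face; it sticks out 16 mm above the bar. Take it low, fingertips within 5 mm of the bar, with at most 25 N of grip. Any may be loose and stand in any of the three holes. This point is its centre, 16 mm above its foot; its z is the mount's axis, up towards the metal face.
Not all that is in view belongs to the job. What is shaped like the tray but orange is not meant.

How it is judged:
By the outcome, as a careful person would: the job done as asked, in the order asked, and still so for the second after the job is handed in, with the robot touching nothing.
It also fails if it takes over 72 s, if anything falls off the work surface, if the arm or the gripper's body presses on something with over 40 N, if the wrist force passes 120 N, or if a joint passes its speed limit or range.

ROBOT

A 6-joint arm with a two-finger parallel gripper is mounted at the origin on the work surface. World frame = base frame: x ahead of the robot, y to its left, z up, the work surface at z = 0. Lengths are in mm, angles in degrees, forces in N, time in s.
With the tool pointing down it reaches from about 250 to 725 mm from the base axis. Payload 4 kg.
Tool frame: the origin (TCP) lies at the very end of the fingers, on their centre line; the grasp point (between the pads) lies 19 mm behind it; z points along the fingers, x is the direction in which the jaws open and shut, and the axes are right-handed (so a half turn about z gives the same grasp; the last joint's range is limited). The gripper opens to 85 mm and grips with 20 to 120 N. Pads are 22 mm wide; open, the fingers measure 114 mm over their backs; the gripper's body (76 mm by 85 mm) begins 54 mm behind the grasp point. The pads swing forward as they close: fully open they stand 13 mm farther back than shut.
Start: joints at [75.459, 13.785, 0.286, 76.501, 0, 90], TCP at [125.54, 483.983, 231.306] pointing down, gripper open.
Joint ranges: [-155.79, 155.79], [-60.16, 107.12], [-62.33, 73.08], [-114, 123.19], [-81.49, 82.49], [-180, 180]. Speed limits (degrees/s): [159.86, 159.86, 180, 180, 180, 180].

INTERFACE

Orientations are given as [roll, pitch, yaw] about the fixed x, y, z axes, in that order (R = Rz(yaw) Ry(pitch) Rx(roll)).
In Python, from bench import status, eyes, arm gives the robot as it stands.
- The arm moves only by the tool send_rows, never from a script. Its argument "motion" is a list of rows, each an object with "rotation": the turn, a rotation vector about the tool's x, y, z normalised to -1 to 1, where 1 is 60 degrees, a list of three; "translation": the shift along the tool's x, y, z normalised to -1 to 1, where 1 is 120 mm, a list of three; "grip": the opening, from 0 (shut) to 1 (fully open). In form: [{"rotation": [rx, ry, rz], "translation": [tx, ty, tz], "grip": grip}, ...]. A call has 1 to 5 rows; each row is the pose to reach, as a shift and turn from the pose measured when the call began, along the tool's axes at that moment; what a row does not reach only later rows make up. A row lasts 1/10 s, in which the tool goes at most 50 mm and 8.59 degrees, less where a joint would pass 70% of its speed; a pose out of reach is approached as far as the arm can. A call with a number of a shift or a turn outside -1 to 1 is refused whole. A call with a gripper value outside its range is refused whole. The fingers move at their own pace and stop on an object; the grip force is fixed at half the most. Time passes only in rows, so rows that repeat a pose let the fingers close. It gives the time, the measured TCP pose, the force and the opening at its end, in the units of the state.
- status.observe(): the state, without advancing time (a new reading comes with each control period).
- eyes.camera(name): name is "scene" or "top" or "wrist"; returns a dict with "pixels" (480x640x3 uint8, red, green, blue), "range_z" (480x640 float32, mm along the optical axis (not along the pixel's ray), 0 where there is no reading), "mtx" (3x3 intrinsics, pixels), "cam_to_world" (4x4, takes a point from camera to world coordinates); the wrist camera has in their place "mount" (4x4, takes a point from camera to tool coordinates, whose origin is the TCP and whose axes are the tool frame's). Camera axes: x right, y up, looking along -z (the intrinsics and any distortion apply to the point x, -y, -z); pixel columns grow to the right and rows downward; lengths in mm; the calibration is good to about 2 mm. A picture is of the moment at which its call begins: read the wrist's pose just before it.
- arm.job_done(): hands the job in, once; it reports no verdict.
The state is a dict: "clock": time; "joint_pos": joint angles; "qd": joint speeds; "effort": joint torques, N m; "tcp_pos": TCP position; "tool_rot": TCP orientation; "contact_force": force on the tool from outside, world axes, zero at the start; "moment": the same for the moment, N m; "gripper_width": opening from 0.0 (shut) to 1.0 (fully open).
Only numpy, scipy, OpenCV 4.12 (cv2) and the standard library are available. Lean on these libraries where they do the work, as an engineer would, in place of code of your own. Each camera call takes 0.05 s, during which the arm holds its last target.

## Working session

There is one attempt and no reset: what is moved stays moved. The work goes in short steps, Python scripts to look and compute and a tool call to move; the robot and the scene stay as the last step left them, time stands still between calls to the robot, and variables do not carry over. Pictures are saved under pics/ and viewed, and the job is handed in when it is done.

Besides the shell and the picture viewer there is one more tool, called after "Call:" as a command line: name --argument value ..., lists and objects as JSON in quotes. send_rows: Moves the arm, as the interface text tells. Scaled input: -1 to 1 covers 120 mm each way for a shift and 60 degrees each way for a turn. Its arguments: {"type":"object","properties":{"motion":{"type":"array","items":{"type":"object","properties":{"rotation":{"type":"array","items":{"type":"number","minimum":-1,"maximum":1}},"translation":{"type":"array","items":{"type":"number","minimum":-1,"maximum":1}},"grip":{"type":"number"}}}}},"required":["motion"]}

```bash
ls; mkdir -p pics; python3 - <<'E'
from bench import status, eyes, arm
import cv2,numpy as np
print(status.observe())
for n in ("scene","top"):
    c=eyes.camera(n); cv2.imwrite(f"pics/{n}0.png",c["pixels"][:,:,::-1]); np.savez(f"{n}0.npz",**c)
    print(n,c["mtx"].tolist(),np.round(c["cam_to_world"],3).tolist())
E
```

```text
pics
{'clock': 0.0, 'joint_pos': array([7.54574701e+01, 1.38326377e+01, 2.10679803e-01, 7.65027629e+01,
       3.11442431e-04, 9.00012914e+01]), 'qd': array([ 0.00311735,  0.01746877,  0.02258097,  0.01372496, -0.05758867,
       -0.02122037]), 'effort': array([ 2.16926601e-03, -3.72315788e+01,  2.52410048e+01,  1.69382076e-02,
        2.23455072e-05, -1.01659575e-05]), 'tcp_pos': array([125.38050586, 483.33668589, 230.38895062]), 'tool_rot': array([-1.79999691e+02,  1.24720829e-01,  7.54561786e+01]), 'contact_force': array([-0.33226558, -0.26694791,  0.28556764]), 'moment': array([ 0.01047396, -0.06297429, -0.0452226 ]), 'gripper_width': 0.9939146409488351}
scene [[621.4030116516878, 0.0, 319.568747008582], [0.0, 621.4030116516878, 239.2159456991221], [0.0, 0.0, 1.0]] [[-0.529, -0.525, 0.667, 1477.23], [0.848, -0.335, 0.41, 558.186], [0.008, 0.783, 0.622, 969.328], [0.0, 0.0, 0.0, 1.0]]
top [[486.8386717932932, 0.0, 318.8953943973269], [0.0, 486.8386717932932, 245.63259274853127], [0.0, 0.0, 1.0]] [[-0.007, 0.997, -0.082, 387.253], [-1.0, -0.008, -0.006, -77.295], [-0.006, 0.082, 0.997, 1203.914], [0.0, 0.0, 0.0, 1.0]]
```

View pics/scene0.png

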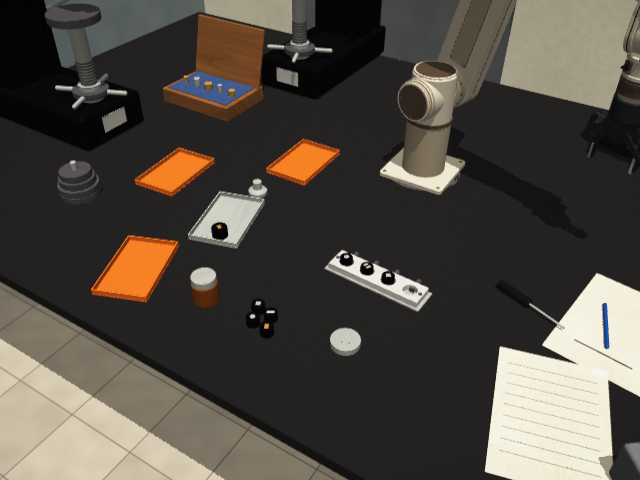

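View pics/top0.png

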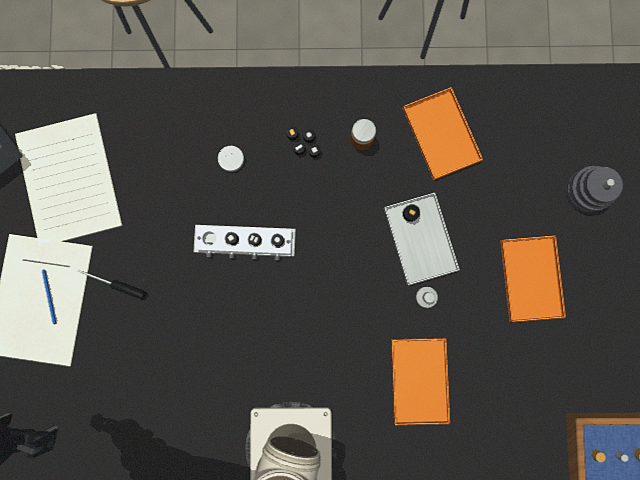

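The scene view shows the holder around (378,278) with the empty hole at (411,290). The steel tray is at (228,218) with the big mount at (219,230), and the spares are around (262,318). In the top view the holder is at (245,240), with mounts at (232,239), (255,240) and (278,240) and the empty hole at (209,238). The grey tray is at (422,238).

Things that could be mistaken for the targets (top view):
- **Mounts:** the spares at (292,132), (309,136), (299,149) and (314,152), and the big mount at (411,213). I choose the three standing in the bar.
- **Tray:** the orange trays at (443,133), (533,279) and (420,381). I choose the grey one.

```bash
cat > h.py <<'E'
import numpy as np,cv2
def ray(c,u,v,z,T=None):
    T=c["cam_to_world"] if T is None else T
    K=c["mtx"]; d=np.array([(u-K[0,2])/K[0,0],-(v-K[1,2])/K[1,1],-1.0])
    D=T[:3,:3]@d;o=T[:3,3];s=(z-o[2])/D[2];return o+s*D
def proj(c,p,T=None):
    T=c["cam_to_world"] if T is None else T
    q=T[:3,:3].T@(np.asarray(p,float)-T[:3,3]);K=c["mtx"]
    return K[0,0]*q[0]/-q[2]+K[0,2],-K[1,1]*q[1]/-q[2]+K[1,2]
E
python3 - <<'E'
from h import *
c=dict(np.load("top0.npz"));im=c["pixels"]
hsv=cv2.cvtColor(im,cv2.COLOR_RGB2HSV)
m=((hsv[...,1]<40)&(hsv[...,2]>110)).astype(np.uint8)*255
cn,_=cv2.findContours(cv2.morphologyEx(m,cv2.MORPH_CLOSE,np.ones((3,3))),cv2.RETR_EXTERNAL,cv2.CHAIN_APPROX_NONE)
for k in cn:
    if cv2.contourArea(k)<150: continue
    r=cv2.minAreaRect(k);print([np.round(x,1) for x in r],np.round(ray(c,*r[0],18),1))
    if abs(r[0][0]-245)<15 or abs(r[0][0]-422)<15:
        for p in cv2.boxPoints(r): print("   ",p,np.round(ray(c,*p,16),1))
a=cv2.resize(im[195:300,180:310],None,fx=5,fy=5,interpolation=cv2.INTER_CUBIC)
cv2.imwrite("pics/ch.png",a[:,:,::-1])
b=cv2.resize(im[180:320,370:480],None,fx=4,fy=4,interpolation=cv2.INTER_CUBIC)
cv2.imwrite("pics/ct.png",b[:,:,::-1])
E
```

```text
[array([290., 442.]), array([74., 82.]), np.float64(90.0)] [19.2  1.3 18. ]
[array([426.5, 297. ]), array([20., 21.]), np.float64(90.0)] [ 358.2 -329.9   18. ]
    [416. 287.] [ 382.5 -305.5   16. ]
    [437. 287.] [ 382.1 -356.4   16. ]
    [437. 307.] [ 333.9 -355.1   16. ]
    [416. 307.] [ 334.2 -304.4   16. ]
[array([243.9, 241.9]), array([101.1,  31.5]), np.float64(2.4)] [495.5 113.   18. ]
    [192.7707  255.57964] [463.  238.5  16. ]
    [194.06615 224.05753] [540.7 236.4  16. ]
    [295.1147  228.21019] [528.5 -12.3  16. ]
    [293.8192 259.7323] [451.   -8.9  16. ]
[array([421.4, 238.1]), array([82.1, 53.8]), np.float64(73.0)] [ 501.5 -321.1   18. ]
    [383.68515 206.70941] [ 580.  -230.7   16. ]
    [435.08395 190.95816] [ 618.2 -358.1   16. ]
    [459.13107 269.4276 ] [ 424.3 -411.4   16. ]
    [407.73227 285.17886] [ 387.  -285.6   16. ]
[array([230.5, 157.5]), array([25., 25.]), np.float64(0.0)] [706.3 147.5  18. ]
    [218. 170.] [675.5 178.8  16. ]
    [218. 145.] [738.8 179.4  16. ]
    [243. 145.] [738.3 117.   16. ]
    [243. 170.] [674.9 116.6  16. ]
[array([363.5, 130. ]), array([22., 23.]), np.float64(90.0)] [ 773.1 -183.7   18. ]
[array([ 61.7, 237.1]), array([115.3, 254. ]), np.float64(6.2)] [510.7 561.   18. ]
[array([389.,  33.]), array([ 66., 500.]), np.float64(90.0)] [1023.9 -251.9   18. ]
[array([81.5, 34.5]), array([ 69., 163.]), np.float64(90.0)] [1028.2  529.3   18. ]
```

View pics/ch.png

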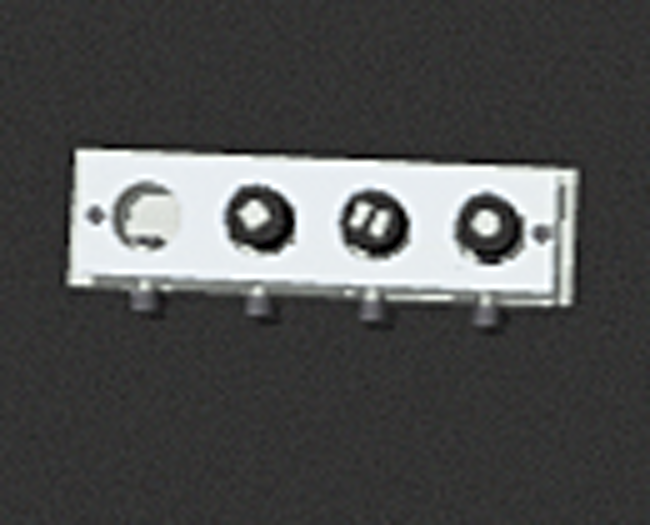

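View pics/ct.png

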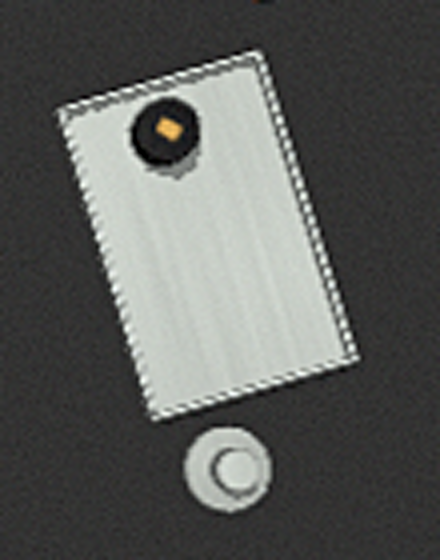

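```bash
cat >> h.py <<'E'
from scipy.spatial.transform import Rotation as R
def Rt(rpy): return R.from_euler('xyz',rpy,degrees=True)
def go(x,y,z,yaw,s=None):
    from bench import status
    s=s or status.observe()
    r=Rt(s["tool_rot"]);p=s["tcp_pos"]
    d=r.inv().apply(np.array([x,y,z])-p)
    w=(r.inv()*Rt([180,0,yaw])).as_rotvec(degrees=True)
    print("t",round(s["clock"],2),"pos",np.round(p,2),"rpy",np.round(s["tool_rot"],2),"w",round(s["gripper_width"],4),"F",np.round(s["contact_force"],2))
    print("trans",np.round(d/120,4),"rot",np.round(w/60,4), "mm",np.round(d,2))
E
python3 - <<'E'
from h import *
c=dict(np.load("top0.npz"))
for n,p in dict(mtA=(258/5+180,219/5+195),mtB=(374/5+180,223/5+195),mtC=(489/5+180,227/5+195)).items(): print(n,np.round(ray(c,*p,36),1))
print(np.round(ray(c,147/5+180,216/5+195,20),1))
go(478,110,230,-2.8)
E
```

```text
mtA [501.6 139.9  36. ]
mtB [499.2  83.9  36. ]
mtC [496.8  28.4  36. ]
[505.1 197.3  20. ]
t 0.1 pos [125.37 483.42 230.49] rpy [-1.800e+02  1.100e-01  7.546e+01] w 1.0012 F [-0.32  0.54 -0.65]
trans [-2.2745  3.6257  0.0083] rot [1.2000e-03 1.6000e-03 1.3043e+00] mm [-272.94  435.09    1.  ]
```

Call:
send_rows --motion '[{"translation": [-0.3,0.4,0.01],"rotation": [0,0,0.14],"grip": 1},{"translation": [-0.6,0.8,0.01],"rotation": [0,0,0.28],"grip": 1},{"translation": [-0.6,1,0.01],"rotation": [0,0,0.42],"grip": 1},{"translation": [-0.6,1,0.01],"rotation": [0,0,0.5],"grip": 1}]'

```text
clock: 0.5
tcp_pos: [226.4, 380.6, 229.2]
tool_rot: [179.8, 0.1, 44.8]
contact_force: [0.0, 1.7, 0.5]
gripper_width: 1.0
```

```bash
python3 -c "
from h import *
go(478,110,230,-2.8)"
```

```text
t 0.5 pos [226.36 380.62 229.18] rpy [1.7984e+02 1.2000e-01 4.4830e+01] w 0.9996 F [0.03 1.74 0.5 ]
trans [-1.0280e-01  3.0777e+00  1.8000e-03] rot [0.0033 0.0008 0.7939] mm [-1.2340e+01  3.6933e+02  2.2000e-01]
```

Call:
send_rows --motion '[{"translation": [0,0.4,0],"rotation": [0,0,0.14],"grip": 1},{"translation": [-0.05,0.8,0],"rotation": [0,0,0.28],"grip": 1},{"translation": [-0.05,1,0],"rotation": [0,0,0.4],"grip": 1}]'

```text
clock: 0.8
tcp_pos: [307.6, 288.6, 229.1]
tool_rot: [179.7, 0.1, 20.4]
contact_force: [-0.4, -0.2, 0.4]
gripper_width: 1.002
```

```bash
python3 -c "
from h import *
go(478,110,230,-2.8)"
```

```text
t 0.8 pos [307.58 288.57 229.15] rpy [1.7973e+02 1.1000e-01 2.0390e+01] w 1.0025 F [-0.44 -0.15  0.45]
trans [8.1280e-01 1.8896e+00 4.0000e-04] rot [0.0049 0.0008 0.3865] mm [9.7540e+01 2.2675e+02 5.0000e-02]
```

Call:
send_rows --motion '[{"translation": [0.15,0.4,0],"rotation": [0,0,0.14],"grip": 1},{"translation": [0.3,0.8,0],"rotation": [0,0,0.28],"grip": 1},{"translation": [0.4,1,0],"rotation": [0,0,0.38],"grip": 1}]'

```text
clock: 1.1
tcp_pos: [395.4, 190.3, 229.4]
tool_rot: [179.7, 0.0, -2.8]
contact_force: [-0.2, 0.8, 0.9]
gripper_width: 0.999
```

```bash
python3 -c "
from h import *
go(478,110,230,-2.8)"
```

```text
t 1.1 pos [395.44 190.27 229.37] rpy [179.66   0.    -2.83] w 0.9992 F [-0.24  0.77  0.89]
trans [ 0.7201  0.6341 -0.0015] rot [ 0.0057  0.     -0.0005] mm [86.42 76.1  -0.18]
```

Call:
send_rows --motion '[{"translation": [0.36,0.3,0],"rotation": [0.005,0,0],"grip": 1},{"translation": [0.72,0.63,0],"rotation": [0.005,0,0],"grip": 1},{"translation": [0.72,0.63,0],"rotation": [0.005,0,0],"grip": 1},{"translation": [0.72,0.63,0],"rotation": [0.005,0,0],"grip": 1}]'

```text
clock: 1.5
tcp_pos: [479.3, 108.4, 229.0]
tool_rot: [179.9, 0.1, -3.1]
contact_force: [-0.5, 0.6, -0.8]
gripper_width: 0.998
```

```bash
python3 -c "
from h import *
from bench import eyes,status
go(478,110,230,-2.8)
s=status.observe();c=eyes.camera('wrist')
T=np.eye(4);T[:3,:3]=Rt(s['tool_rot']).as_matrix();T[:3,3]=s['tcp_pos'];c['cam_to_world']=T@c['mount']
print(np.round(c['mount'],2).tolist(),c['mtx'].tolist())
np.savez('w1.npz',**c);cv2.imwrite('pics/w1.png',c['pixels'][:,:,::-1])
"
```

```text
t 1.5 pos [479.28 108.41 228.97] rpy [ 1.7992e+02  6.0000e-02 -3.0800e+00] w 0.9977 F [-0.47  0.58 -0.78]
trans [-0.0114 -0.0126 -0.0086] rot [ 0.0013  0.0009 -0.0047] mm [-1.36 -1.52 -1.03]
[[1.0, 0.0, 0.0, 0.12], [0.0, -0.95, -0.3, -75.71], [0.0, 0.3, -0.95, -143.05], [0.0, 0.0, 0.0, 1.0]] [[394.45579496485317, 0.0, 318.5364632453125], [0.0, 394.45579496485317, 240.25708001236714], [0.0, 0.0, 1.0]]
```

View pics/w1.png

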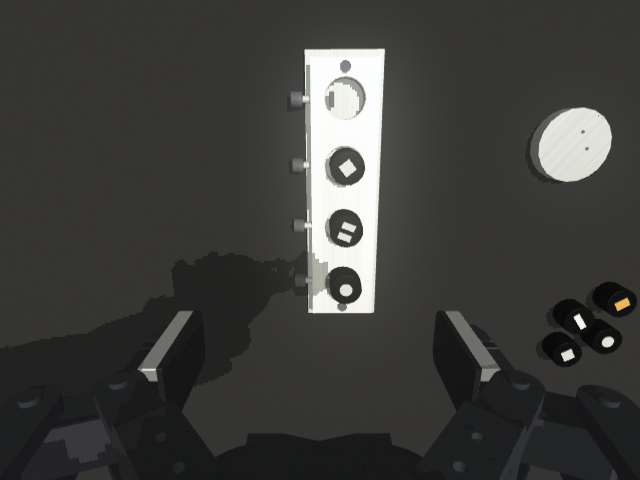

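```bash
python3 -c "
from h import *
c=dict(np.load('w1.npz'));im=c['pixels']
cv2.imwrite('pics/w1c.png',cv2.resize(im[40:325,275:405],None,fx=2.1*2/2,fy=2.1,interpolation=cv2.INTER_CUBIC)[:,:,::-1])
cv2.imwrite('pics/w1d.png',cv2.resize(im[200:320,290:400],None,fx=5,fy=5,interpolation=cv2.INTER_CUBIC)[:,:,::-1])
cv2.imwrite('pics/w1e.png',cv2.resize(im[45:200,290:400],None,fx=3.8,fy=3.8,interpolation=cv2.INTER_CUBIC)[:,:,::-1])
"
```

```text
(no output)
```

View pics/w1d.png

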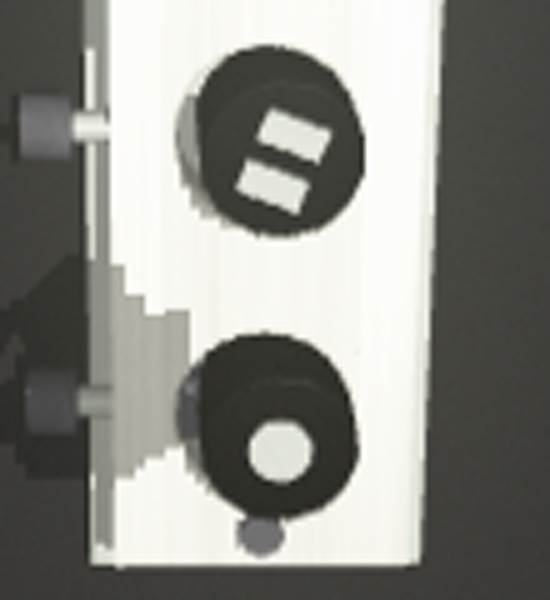

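View pics/w1e.png

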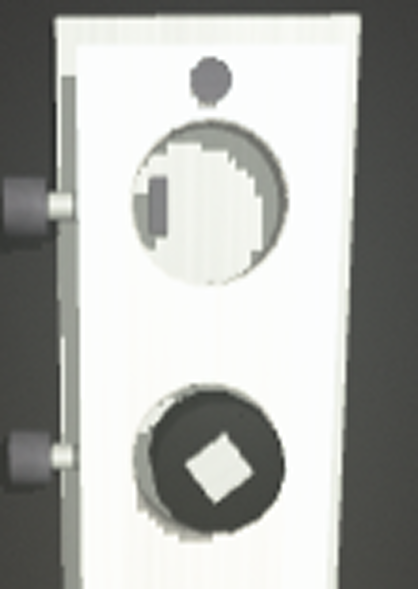

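```bash
python3 -c "
from h import *
c=dict(np.load('w1.npz'))
for n,p,z in (('E',(345.3,98.2),20),('A',(347.1,167.1),36),('B',(346.2,231.1),36),('C',(346,288),36)): print(n,np.round(ray(c,*p,z),1))
# bar top corners & mount widths
for p in ((310.5,57),(384,57)): print(np.round(ray(c,*p,20),1))
print(ray(c,290+198/5,231,36)-ray(c,290+364/5,231,36))
dz=c['range_z']; print(dz[210:300:6,375])
"
```

```text
E [505.9 197.8  20. ]
A [504.5 142.4  36. ]
B [501.8  86.3  36. ]
C [499.8  31.4  36. ]
[478.7 231.   20. ]
[538.5 227.7  20. ]
[-29.35762033   1.5953744    0.        ]
[375.92004 376.97934 380.79813 383.11588 381.01804 384.43094 386.53946
 389.01605 390.2862  392.85385 395.37534 397.09497 402.4426  403.99033
 406.5736 ]
```

The close crop shows the three mounts in the bar, in wrist-view pixels: A (347,167), B (346,231) and C (346,288). They sit about 56 mm apart, consistent with the empty hole at (345,98). I'll test A first.

```bash
python3 -c "
from h import *
go(504.5,142,115,-2.7)"
```

```text
t 1.55 pos [478.08 109.55 229.03] rpy [ 1.7995e+02  1.1000e-01 -2.9800e+00] w 0.9989 F [-0.34  0.28 -0.67]
trans [ 0.2076 -0.2824  0.9496] rot [ 0.0008  0.0018 -0.0047] mm [ 24.91 -33.88 113.95]
```

Call:
send_rows --motion '[{"translation": [0.1,-0.15,0.35],"rotation": [0,0,-0.005],"grip": 1},{"translation": [0.208,-0.28,0.7],"rotation": [0,0,-0.005],"grip": 1},{"translation": [0.208,-0.28,0.95],"rotation": [0,0,-0.005],"grip": 1},{"translation": [0.208,-0.28,0.95],"rotation": [0,0,-0.005],"grip": 1}]'

```text
clock: 1.95
tcp_pos: [499.6, 142.2, 110.3]
tool_rot: [179.8, 0.7, -2.5]
contact_force: [-0.9, -0.0, -0.4]
gripper_width: 1.001
```

```bash
python3 -c "
from h import *
go(504.5,142,40,-2.7)"
```

```text
t 1.95 pos [499.59 142.15 110.31] rpy [179.77   0.72  -2.53] w 1.001 F [-0.95 -0.04 -0.45]
trans [ 0.0482 -0.0029  0.5853] rot [0.0039 0.0119 0.0029] mm [ 5.79 -0.35 70.24]
```

Call:
send_rows --motion '[{"translation": [0.02,0,0.2],"rotation": [0,0,0],"grip": 1},{"translation": [0.035,0,0.4],"rotation": [0,0,0],"grip": 1},{"translation": [0.04,0,0.57],"rotation": [0.003,0.01,0.003],"grip": 1},{"translation": [0.04,0,0.57],"rotation": [0.003,0.01,0.003],"grip": 1},{"translation": [0.04,0,0.57],"rotation": [0.003,0.01,0.003],"grip": 1}]'

```text
clock: 2.45
tcp_pos: [503.7, 142.3, 43.5]
tool_rot: [180.0, 0.1, -2.7]
contact_force: [0.4, -0.8, 0.2]
gripper_width: 1.001
```

```bash
python3 -c "
from h import *
go(504.5,142,23,-2.7)"
```

```text
t 2.45 pos [503.69 142.31  43.48] rpy [ 1.7997e+02  7.0000e-02 -2.6500e+00] w 1.0007 F [ 0.4  -0.84  0.21]
trans [0.0071 0.0021 0.1707] rot [0.0005 0.0011 0.0008] mm [ 0.85  0.26 20.48]
```

Call:
send_rows --motion '[{"translation": [0.007,0,0.08],"rotation": [0,0,0],"grip": 1},{"translation": [0.007,0,0.16],"rotation": [0,0,0],"grip": 1},{"translation": [0.007,0,0.16],"rotation": [0,0,0],"grip": 1},{"translation": [0.007,0,0.16],"rotation": [0,0,0],"grip": 0.8},{"translation": [0.007,0,0.16],"rotation": [0,0,0],"grip": 0.6}]'

```text
clock: 2.95
tcp_pos: [504.7, 142.3, 24.4]
tool_rot: [180.0, 0.1, -2.7]
contact_force: [-0.4, -0.0, -0.0]
gripper_width: 0.693
```

```bash
cat > look.py <<'E'
import sys
from h import *
from bench import eyes,status
s=status.observe();c=eyes.camera('wrist')
T=np.eye(4);T[:3,:3]=Rt(s['tool_rot']).as_matrix();T[:3,3]=s['tcp_pos'];c['cam_to_world']=T@c['mount']
n=sys.argv[1]
np.savez(n+'.npz',**c);cv2.imwrite('pics/'+n+'.png',c['pixels'][:,:,::-1])
E
python3 look.py w2; python3 -c "
from h import *
go(504.5,142,23,-2.7)"
```

```text
t 3.0 pos [504.73 142.28  24.48] rpy [ 1.7998e+02  5.0000e-02 -2.6600e+00] w 0.6155 F [-0.45 -0.07 -0.23]
trans [-0.0018  0.0024  0.0123] rot [0.0004 0.0008 0.0007] mm [-0.21  0.29  1.48]
```

View pics/w2.png

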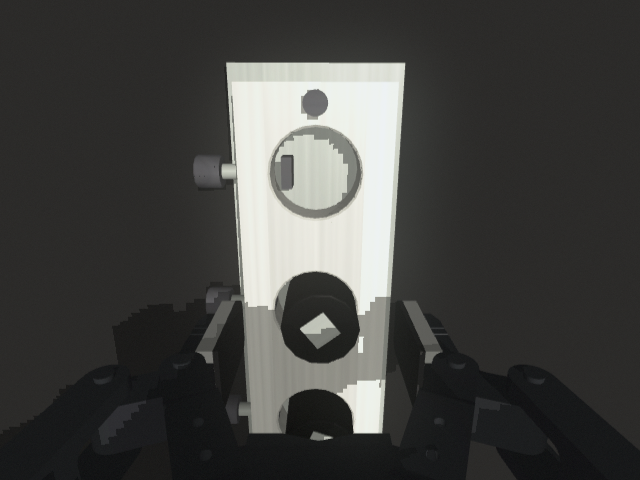

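Call:
send_rows --motion '[{"translation": [0,0,0.018],"rotation": [0,0,0],"grip": 0.45},{"translation": [0,0,0.018],"rotation": [0,0,0],"grip": 0.45},{"translation": [0,0,0.018],"rotation": [0,0,0],"grip": 0.45}]'

```text
clock: 3.3
tcp_pos: [504.7, 142.2, 22.3]
tool_rot: [180.0, 0.1, -2.7]
contact_force: [0.9, -0.3, 0.2]
gripper_width: 0.451
```

```bash
python3 -c "
from h import *
go(504.5,142,22,-2.7)"
```

```text
t 3.3 pos [504.67 142.23  22.27] rpy [ 1.7997e+02  6.0000e-02 -2.6600e+00] w 0.4509 F [ 0.88 -0.29  0.21]
trans [-0.0013  0.002   0.0023] rot [0.0004 0.0009 0.0007] mm [-0.15  0.24  0.27]
```

Call:
send_rows --motion '[{"translation": [-0.015,0,0],"rotation": [0,0,0],"grip": 0.45},{"translation": [-0.025,0,0],"rotation": [0,0,0],"grip": 0.45},{"translation": [-0.025,0,0],"rotation": [0,0,0],"grip": 0.45}]'

```text
clock: 3.6
tcp_pos: [501.4, 142.4, 22.3]
tool_rot: [180.0, 0.1, -2.7]
contact_force: [-0.5, 0.5, 0.6]
gripper_width: 0.452
```

Call:
send_rows --motion '[{"translation": [-0.006,0,0],"rotation": [0,0,0],"grip": 0.45},{"translation": [-0.009,0,0],"rotation": [0,0,0],"grip": 0.45}]'

```text
clock: 3.8
tcp_pos: [500.4, 142.5, 22.4]
tool_rot: [180.0, 0.0, -2.7]
contact_force: [0.5, 0.4, -0.6]
gripper_width: 0.455
```

Call:
send_rows --motion '[{"translation": [-0.006,0,0],"rotation": [0,0,0],"grip": 0.45},{"translation": [-0.009,0,0],"rotation": [0,0,0],"grip": 0.45}]'

```text
clock: 4.0
tcp_pos: [499.4, 142.5, 22.5]
tool_rot: [180.0, 0.0, -2.7]
contact_force: [-0.0, -0.3, 0.0]
gripper_width: 0.45
```

Call:
send_rows --motion '[{"translation": [-0.006,0,0],"rotation": [0,0,0],"grip": 0.45},{"translation": [-0.008,0,0],"rotation": [0,0,0],"grip": 0.45}]'

```text
clock: 4.2
tcp_pos: [498.3, 142.6, 22.4]
tool_rot: [180.0, 0.0, -2.7]
contact_force: [0.4, -0.0, 0.5]
gripper_width: 0.449
```

```bash
python3 look.py w3; python3 -c "
from h import *
go(504.5,142,22,-2.7)
a=cv2.imread('pics/w3.png')[220:440,180:460];cv2.imwrite('pics/w3c.png',cv2.resize(a,None,fx=2.5,fy=2.5,interpolation=cv2.INTER_CUBIC))"
```

```text
t 4.25 pos [498.33 142.56  22.43] rpy [ 1.7998e+02  4.0000e-02 -2.6500e+00] w 0.4462 F [0.05 0.18 0.57]
trans [0.0516 0.0023 0.0036] rot [0.0004 0.0007 0.0008] mm [6.19 0.28 0.43]
```

View pics/w3c.png

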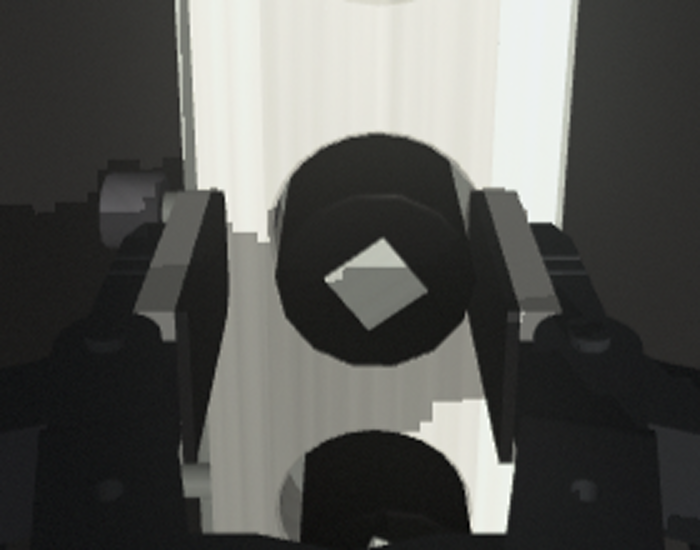

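Call:
send_rows --motion '[{"translation": [-0.006,0,0],"rotation": [0,0,0],"grip": 0.45},{"translation": [-0.009,0,0],"rotation": [0,0,0],"grip": 0.45}]'

```text
clock: 4.45
tcp_pos: [497.2, 142.6, 22.4]
tool_rot: [180.0, 0.0, -2.6]
contact_force: [0.5, -0.2, 0.0]
gripper_width: 0.452
```

Call:
send_rows --motion '[{"translation": [-0.004,0,0],"rotation": [0,0,0],"grip": 0.45},{"translation": [-0.006,0,0],"rotation": [0,0,0],"grip": 0.45}]'

```text
clock: 4.65
tcp_pos: [496.9, 142.7, 22.6]
tool_rot: [180.0, -0.0, -2.7]
contact_force: [0.8, 0.2, 0.1]
gripper_width: 0.448
```

A shifted about 3.6 mm towards the screw with less than 1 N of force, so it is loose. Next I open fully, rise and go to B.

Call:
send_rows --motion '[{"translation": [0.03,0,0],"rotation": [0,0,0],"grip": 0.6},{"translation": [0.03,0,0],"rotation": [0,0,0],"grip": 1},{"translation": [0.03,0,0],"rotation": [0,0,0],"grip": 1},{"translation": [0.03,0,0],"rotation": [0,0,0],"grip": 1},{"translation": [0.03,0,0],"rotation": [0,0,0],"grip": 1}]'

```text
clock: 5.15
tcp_pos: [500.3, 142.5, 22.5]
tool_rot: [180.0, 0.0, -2.7]
contact_force: [-0.7, 0.0, -0.5]
gripper_width: 1.001
```

```bash
python3 -c "
from h import *
go(502,86,40,-2.7)"
```

```text
t 5.15 pos [500.29 142.48  22.51] rpy [ 1.7998e+02  1.0000e-02 -2.6600e+00] w 1.0007 F [-0.67  0.   -0.51]
trans [ 0.036   0.4696 -0.1456] rot [0.0004 0.0002 0.0007] mm [  4.32  56.35 -17.47]
```

Call:
send_rows --motion '[{"translation": [0,0,-0.14],"rotation": [0,0,0],"grip": 1},{"translation": [0.015,0.2,-0.16],"rotation": [0,0,0],"grip": 1},{"translation": [0.036,0.4,-0.16],"rotation": [0,0,0],"grip": 1},{"translation": [0.036,0.47,-0.15],"rotation": [0,0,0],"grip": 1},{"translation": [0.036,0.47,-0.15],"rotation": [0,0,0],"grip": 1}]'

```text
clock: 5.65
tcp_pos: [501.5, 85.1, 40.3]
tool_rot: [180.0, 0.1, -2.8]
contact_force: [-0.1, -0.5, -0.5]
gripper_width: 0.999
```

```bash
python3 -c "
from h import *
go(502,86,22.3,-2.7)"
```

```text
t 5.65 pos [501.55  85.06  40.28] rpy [ 1.7998e+02  6.0000e-02 -2.7700e+00] w 0.9993 F [-0.12 -0.54 -0.54]
trans [ 0.0035 -0.0081  0.1499] rot [ 0.0004  0.001  -0.0012] mm [ 0.42 -0.97 17.98]
```

Call:
send_rows --motion '[{"translation": [0.004,-0.008,0.08],"rotation": [0,0,0],"grip": 1},{"translation": [0.004,-0.008,0.15],"rotation": [0,0,0],"grip": 1},{"translation": [0.004,-0.008,0.15],"rotation": [0,0,0],"grip": 0.8},{"translation": [0.004,-0.008,0.15],"rotation": [0,0,0],"grip": 0.45},{"translation": [0.004,-0.008,0.15],"rotation": [0,0,0],"grip": 0.45}]'

```text
clock: 6.15
tcp_pos: [502.1, 86.4, 22.2]
tool_rot: [180.0, 0.1, -2.7]
contact_force: [0.7, -0.9, 0.3]
gripper_width: 0.511
```

Call:
send_rows --motion '[{"translation": [0,0,0],"rotation": [0,0,0],"grip": 0.45},{"translation": [-0.015,0,0],"rotation": [0,0,0],"grip": 0.45},{"translation": [-0.02,0,0],"rotation": [0,0,0],"grip": 0.45},{"translation": [-0.02,0,0],"rotation": [0,0,0],"grip": 0.45}]'

```text
clock: 6.55
tcp_pos: [499.6, 86.5, 22.3]
tool_rot: [180.0, 0.1, -2.7]
contact_force: [-0.4, 0.2, 0.2]
gripper_width: 0.444
```

Call:
send_rows --motion '[{"translation": [-0.004,0,0],"rotation": [0,0,0],"grip": 0.45},{"translation": [-0.007,0,0],"rotation": [0,0,0],"grip": 0.45}]'

```text
clock: 6.75
tcp_pos: [498.7, 86.5, 22.4]
tool_rot: [180.0, 0.1, -2.7]
contact_force: [-0.0, -0.3, -0.0]
gripper_width: 0.451
```

Call:
send_rows --motion '[{"translation": [-0.004,0,0],"rotation": [0,0,0],"grip": 0.45},{"translation": [-0.006,0,0],"rotation": [0,0,0],"grip": 0.45}]'

```text
clock: 6.95
tcp_pos: [498.1, 86.5, 22.5]
tool_rot: [180.0, 0.0, -2.7]
contact_force: [0.8, -0.5, -0.1]
gripper_width: 0.447
```

Call:
send_rows --motion '[{"translation": [-0.004,0,0],"rotation": [0,0,0],"grip": 0.45},{"translation": [-0.005,0,0],"rotation": [0,0,0],"grip": 0.45}]'

```text
clock: 7.15
tcp_pos: [497.6, 86.6, 22.5]
tool_rot: [180.0, 0.0, -2.7]
contact_force: [1.0, 0.1, 1.1]
gripper_width: 0.452
```

Call:
send_rows --motion '[{"translation": [-0.004,0,0],"rotation": [0,0,0],"grip": 0.45},{"translation": [-0.005,0,0],"rotation": [0,0,0],"grip": 0.45}]'

```text
clock: 7.35
tcp_pos: [497.0, 86.6, 22.5]
tool_rot: [180.0, 0.0, -2.7]
contact_force: [0.4, -0.4, -0.3]
gripper_width: 0.455
```

```bash
python3 look.py w4; python3 -c "
from h import *
go(502,86,22.3,-2.7)
a=cv2.imread('pics/w4.png')[220:440,180:460];cv2.imwrite('pics/w4c.png',cv2.resize(a,None,fx=2.5,fy=2.5,interpolation=cv2.INTER_CUBIC))"
```

```text
t 7.4 pos [496.96  86.61  22.5 ] rpy [ 1.7999e+02  3.0000e-02 -2.7400e+00] w 0.4518 F [ 0.99  0.03 -0.53]
trans [0.0422 0.0031 0.0017] rot [ 0.0002  0.0004 -0.0007] mm [5.06 0.37 0.2 ]
```

View pics/w4c.png

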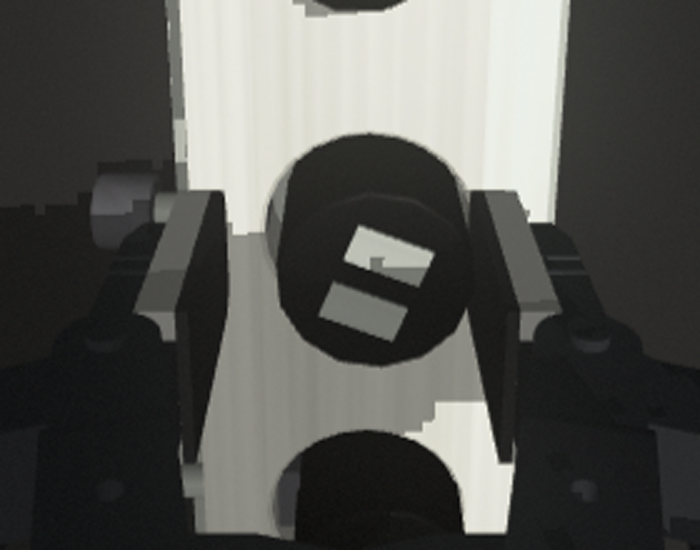

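Call:
send_rows --motion '[{"translation": [-0.004,0,0],"rotation": [0,0,0],"grip": 0.45},{"translation": [-0.005,0,0],"rotation": [0,0,0],"grip": 0.45}]'

```text
clock: 7.6
tcp_pos: [496.3, 86.7, 22.5]
tool_rot: [180.0, 0.0, -2.7]
contact_force: [1.1, -0.2, -0.8]
gripper_width: 0.45
```

Call:
send_rows --motion '[{"translation": [-0.004,0,0],"rotation": [0,0,0],"grip": 0.45},{"translation": [-0.005,0,0],"rotation": [0,0,0],"grip": 0.45}]'

```text
clock: 7.8
tcp_pos: [495.6, 86.7, 22.5]
tool_rot: [180.0, 0.0, -2.7]
contact_force: [0.3, 0.3, -0.4]
gripper_width: 0.446
```

Call:
send_rows --motion '[{"translation": [-0.004,0,0],"rotation": [0,0,0],"grip": 0.45},{"translation": [-0.005,0,0],"rotation": [0,0,0],"grip": 0.45}]'

```text
clock: 8.0
tcp_pos: [495.0, 86.7, 22.5]
tool_rot: [180.0, 0.0, -2.7]
contact_force: [0.9, 0.4, -0.5]
gripper_width: 0.453
```

```bash
python3 look.py w5; python3 -c "
from h import *
a=cv2.imread('pics/w5.png')[220:440,180:460];cv2.imwrite('pics/w5c.png',cv2.resize(a,None,fx=2.5,fy=2.5,interpolation=cv2.INTER_CUBIC))"
```

```text
(no output)
```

View pics/w5c.png

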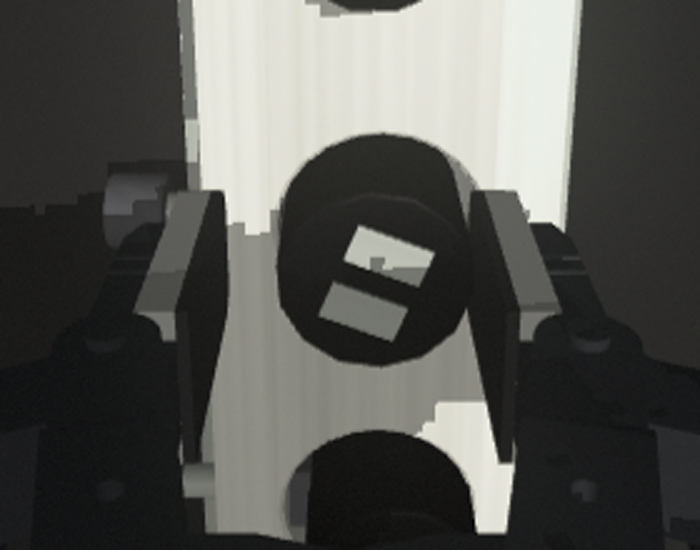

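B moved with the finger: its gap is now on the right side of the hole (about x 465), so B is loose too. C is next, in finer steps.

Call:
send_rows --motion '[{"translation": [0.03,0,0],"rotation": [0,0,0],"grip": 0.6},{"translation": [0.03,0,0],"rotation": [0,0,0],"grip": 1},{"translation": [0.03,0,0],"rotation": [0,0,0],"grip": 1},{"translation": [0.03,0,0],"rotation": [0,0,0],"grip": 1},{"translation": [0.03,0,0],"rotation": [0,0,0],"grip": 1}]'

```text
clock: 8.55
tcp_pos: [498.5, 86.5, 22.4]
tool_rot: [180.0, 0.0, -2.7]
contact_force: [0.1, 0.4, -0.4]
gripper_width: 1.003
```

```bash
python3 -c "
from h import *
go(499.5,30.3,40,-2.7)"
```

```text
t 8.55 pos [498.46  86.5   22.44] rpy [ 1.7998e+02  5.0000e-02 -2.7400e+00] w 1.0028 F [ 0.05  0.4  -0.36]
trans [ 0.031   0.4675 -0.1462] rot [ 0.0003  0.0008 -0.0007] mm [  3.72  56.09 -17.54]
```

Call:
send_rows --motion '[{"translation": [0,0,-0.14],"rotation": [0,0,0],"grip": 1},{"translation": [0.015,0.2,-0.16],"rotation": [0,0,0],"grip": 1},{"translation": [0.03,0.4,-0.16],"rotation": [0,0,0],"grip": 1},{"translation": [0.03,0.463,-0.15],"rotation": [0,0,0],"grip": 1},{"translation": [0.03,0.463,-0.15],"rotation": [0,0,0],"grip": 1}]'

```text
clock: 9.05
tcp_pos: [499.1, 30.1, 40.3]
tool_rot: [180.0, 0.1, -2.9]
contact_force: [-0.2, -0.4, -0.1]
gripper_width: 1.0
```

```bash
python3 -c "
from h import *
go(499.5,30.3,22.3,-2.7)"
```

```text
t 9.05 pos [499.06  30.09  40.26] rpy [ 1.7999e+02  8.0000e-02 -2.8500e+00] w 0.9997 F [-0.21 -0.37 -0.07]
trans [ 0.0038 -0.0019  0.1497] rot [ 0.0001  0.0014 -0.0026] mm [ 0.46 -0.23 17.96]
```

Call:
send_rows --motion '[{"translation": [0.004,0,0.08],"rotation": [0,0,0],"grip": 1},{"translation": [0.004,0,0.15],"rotation": [0,0,0],"grip": 1},{"translation": [0.004,0,0.15],"rotation": [0,0,0],"grip": 0.8},{"translation": [0.004,0,0.15],"rotation": [0,0,0],"grip": 0.45},{"translation": [0.004,0,0.15],"rotation": [0,0,0],"grip": 0.45}]'

```text
clock: 9.55
tcp_pos: [499.5, 30.5, 22.2]
tool_rot: [180.0, 0.1, -2.8]
contact_force: [0.0, 0.9, -0.2]
gripper_width: 0.517
```

Call:
send_rows --motion '[{"translation": [0,0,0],"rotation": [0,0,0],"grip": 0.45},{"translation": [-0.015,0,0],"rotation": [0,0,0],"grip": 0.45},{"translation": [-0.02,0,0],"rotation": [0,0,0],"grip": 0.45},{"translation": [-0.02,0,0],"rotation": [0,0,0],"grip": 0.45}]'

```text
clock: 9.95
tcp_pos: [497.0, 30.6, 22.3]
tool_rot: [180.0, 0.1, -2.8]
contact_force: [-1.1, 0.1, 0.5]
gripper_width: 0.448
```

Call:
send_rows --motion '[{"translation": [-0.004,0,0],"rotation": [0,0,0],"grip": 0.45},{"translation": [-0.006,0,0],"rotation": [0,0,0],"grip": 0.45}]'

```text
clock: 10.15
tcp_pos: [496.3, 30.6, 22.4]
tool_rot: [180.0, 0.1, -2.8]
contact_force: [0.0, -1.3, 0.5]
gripper_width: 0.45
```

Call:
send_rows --motion '[{"translation": [-0.003,0,0],"rotation": [0,0,0],"grip": 0.45},{"translation": [-0.004,0,0],"rotation": [0,0,0],"grip": 0.45}]'

```text
clock: 10.35
tcp_pos: [495.8, 30.6, 22.4]
tool_rot: [180.0, 0.1, -2.8]
contact_force: [1.0, -0.2, -1.4]
gripper_width: 0.451
```

Call:
send_rows --motion '[{"translation": [-0.003,0,0],"rotation": [0,0,0],"grip": 0.45},{"translation": [-0.004,0,0],"rotation": [0,0,0],"grip": 0.45}]'

```text
clock: 10.55
tcp_pos: [495.7, 30.6, 22.4]
tool_rot: [180.0, 0.0, -2.8]
contact_force: [1.4, -0.6, -1.0]
gripper_width: 0.447
```

Call:
send_rows --motion '[{"translation": [-0.003,0,0],"rotation": [0,0,0],"grip": 0.45},{"translation": [-0.004,0,0],"rotation": [0,0,0],"grip": 0.45}]'

```text
clock: 10.75
tcp_pos: [495.7, 30.6, 22.5]
tool_rot: [180.0, -0.0, -2.8]
contact_force: [1.3, -0.0, -3.0]
gripper_width: 0.448
```

Call:
send_rows --motion '[{"translation": [-0.003,0,0],"rotation": [0,0,0],"grip": 0.45},{"translation": [-0.004,0,0],"rotation": [0,0,0],"grip": 0.45}]'

```text
clock: 10.95
tcp_pos: [495.7, 30.6, 22.6]
tool_rot: [180.0, -0.1, -2.8]
contact_force: [3.3, 0.2, -2.0]
gripper_width: 0.447
```

Call:
send_rows --motion '[{"translation": [-0.006,0,0],"rotation": [0,0,0],"grip": 0.45},{"translation": [-0.012,0,0],"rotation": [0,0,0],"grip": 0.45}]'

```text
clock: 11.15
tcp_pos: [495.6, 30.6, 22.7]
tool_rot: [180.0, -0.2, -2.8]
contact_force: [5.5, -1.3, -5.0]
gripper_width: 0.451
```

```bash
python3 look.py w6; python3 -c "
from h import *
go(499.5,30.3,22.3,-2.7)
a=cv2.imread('pics/w6.png')[220:440,180:460];cv2.imwrite('pics/w6c.png',cv2.resize(a,None,fx=2.5,fy=2.5,interpolation=cv2.INTER_CUBIC))"
```

```text
t 11.2 pos [495.58  30.62  22.78] rpy [179.99  -0.23  -2.83] w 0.4525 F [ 5.45 -0.29 -3.53]
trans [0.0327 0.001  0.0042] rot [ 0.0001 -0.0038 -0.0022] mm [3.93 0.12 0.5 ]
```

View pics/w6c.png

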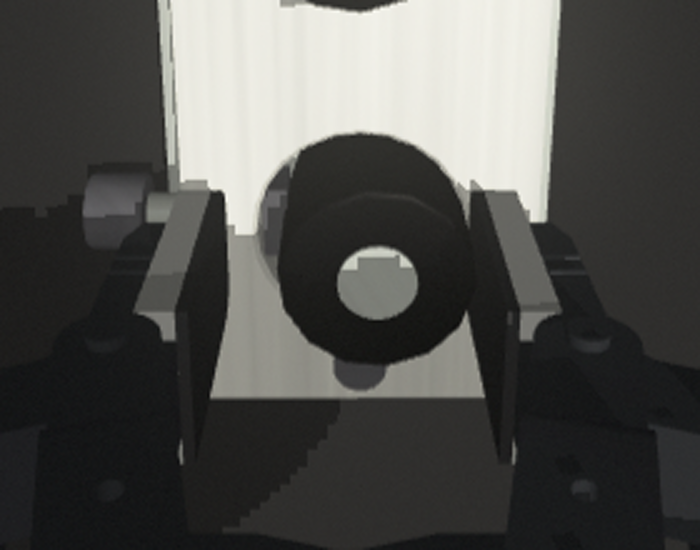

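C stands firm: it took 5.5 N without moving and the gap stays on its left side. I release it, open fully, rise and go to B to lift it.

Call:
send_rows --motion '[{"translation": [0.033,0,0],"rotation": [0,0,0],"grip": 0.5},{"translation": [0.033,0,0],"rotation": [0,0,0],"grip": 1},{"translation": [0.033,0,0],"rotation": [0,0,0],"grip": 1},{"translation": [0.033,0,0],"rotation": [0,0,0],"grip": 1},{"translation": [0.033,0,0],"rotation": [0,0,0],"grip": 1}]'

```text
clock: 11.7
tcp_pos: [499.1, 30.4, 22.7]
tool_rot: [180.0, -0.2, -2.8]
contact_force: [-0.2, -0.0, -0.2]
gripper_width: 1.004
```

```bash
python3 -c "
from h import *
go(499.2,86,40,-2.7)"
```

```text
t 11.7 pos [499.14  30.44  22.73] rpy [179.99  -0.19  -2.83] w 1.0043 F [-0.15 -0.01 -0.2 ]
trans [-0.0219 -0.4624 -0.1441] rot [ 0.0001 -0.0031 -0.0021] mm [ -2.63 -55.49 -17.29]
```

Call:
send_rows --motion '[{"translation": [0,0,-0.14],"rotation": [0,0,0],"grip": 1},{"translation": [-0.01,-0.2,-0.16],"rotation": [0,-0.003,0],"grip": 1},{"translation": [-0.02,-0.4,-0.16],"rotation": [0,-0.003,-0.002],"grip": 1},{"translation": [-0.022,-0.46,-0.15],"rotation": [0,-0.003,-0.002],"grip": 1},{"translation": [-0.022,-0.46,-0.15],"rotation": [0,-0.003,-0.002],"grip": 1}]'

```text
clock: 12.2
tcp_pos: [498.8, 86.4, 40.5]
tool_rot: [180.0, 0.0, -2.6]
contact_force: [0.0, 0.1, 0.8]
gripper_width: 1.001
```

```bash
python3 -c "
from h import *
go(499.2,86,22.3,-2.7)"
```

```text
t 12.2 pos [498.83  86.37  40.49] rpy [ 1.7997e+02  2.0000e-02 -2.6000e+00] w 1.0014 F [0.01 0.08 0.85]
trans [0.0032 0.0029 0.1516] rot [0.0005 0.0003 0.0017] mm [ 0.39  0.35 18.19]
```

Call:
send_rows --motion '[{"translation": [0.003,0.003,0.08],"rotation": [0,0,0],"grip": 1},{"translation": [0.003,0.003,0.15],"rotation": [0,0,0],"grip": 1},{"translation": [0.003,0.003,0.15],"rotation": [0,0,0],"grip": 0.6},{"translation": [0.003,0.003,0.15],"rotation": [0,0,0],"grip": 0.4},{"translation": [0.003,0.003,0.15],"rotation": [0,0,0],"grip": 0.4}]'

```text
clock: 12.7
tcp_pos: [499.2, 85.6, 22.4]
tool_rot: [180.0, 0.0, -2.6]
contact_force: [0.9, -1.4, -0.7]
gripper_width: 0.517
```

Call:
send_rows --motion '[{"translation": [0,0,0],"rotation": [0,0,0],"grip": 0.4},{"translation": [0,0,0],"rotation": [0,0,0],"grip": 0.38},{"translation": [0,0,0],"rotation": [0,0,0],"grip": 0.37}]'

```text
clock: 13.0
tcp_pos: [499.4, 85.6, 22.6]
tool_rot: [180.0, 0.0, -2.6]
contact_force: [-0.1, -0.9, 0.6]
gripper_width: 0.379
```

Call:
send_rows --motion '[{"translation": [0,0,0],"rotation": [0,0,0],"grip": 0.36},{"translation": [0,0,0],"rotation": [0,0,0],"grip": 0.36}]'

```text
clock: 13.2
tcp_pos: [499.5, 85.7, 22.8]
tool_rot: [180.0, -0.0, -2.6]
contact_force: [0.2, 0.4, -0.6]
gripper_width: 0.363
```

Call:
send_rows --motion '[{"translation": [0,0,0],"rotation": [0,0,0],"grip": 0.35},{"translation": [0,0,0],"rotation": [0,0,0],"grip": 0.35}]'

```text
clock: 13.4
tcp_pos: [499.5, 85.7, 22.8]
tool_rot: [180.0, -0.0, -2.6]
contact_force: [-1.1, -0.2, 0.8]
gripper_width: 0.352
```

Call:
send_rows --motion '[{"translation": [0,0,0.003],"rotation": [0,0,0],"grip": 0.343},{"translation": [0,0,0.003],"rotation": [0,0,0],"grip": 0.343}]'

```text
clock: 13.6
tcp_pos: [499.5, 85.7, 22.8]
tool_rot: [180.0, -0.0, -2.6]
contact_force: [-1.8, -0.7, 3.9]
gripper_width: 0.344
```

```bash
python3 -c "
from h import *
for i in range(3): go(499.2,86,22.3,-2.7)"; python3 look.py w7;python3 -c "
from h import *
a=cv2.imread('pics/w7.png')[220:440,180:460];cv2.imwrite('pics/w7c.png',cv2.resize(a,None,fx=2.5,fy=2.5,interpolation=cv2.INTER_CUBIC))"
```

```text
t 13.6 pos [499.51  85.67  22.8 ] rpy [ 1.7998e+02 -3.0000e-02 -2.6300e+00] w 0.3441 F [-1.82 -0.69  3.94]
trans [-0.0027 -0.0026  0.0042] rot [ 0.0004 -0.0004  0.0011] mm [-0.32 -0.31  0.5 ]
t 13.6 pos [499.51  85.67  22.8 ] rpy [ 1.7998e+02 -3.0000e-02 -2.6300e+00] w 0.3441 F [-1.82 -0.69  3.94]
trans [-0.0027 -0.0026  0.0042] rot [ 0.0004 -0.0004  0.0011] mm [-0.32 -0.31  0.5 ]
t 13.6 pos [499.51  85.67  22.8 ] rpy [ 1.7998e+02 -3.0000e-02 -2.6300e+00] w 0.3441 F [-1.82 -0.69  3.94]
trans [-0.0027 -0.0026  0.0042] rot [ 0.0004 -0.0004  0.0011] mm [-0.32 -0.31  0.5 ]
```

View pics/w7c.png

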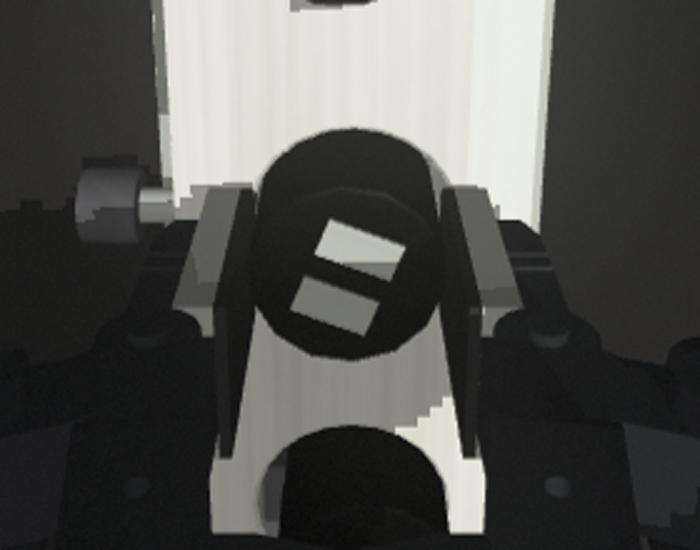

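Call:
send_rows --motion '[{"translation": [0,0,0.0],"rotation": [0,0,0],"grip": 0.338},{"translation": [0,0,0.0],"rotation": [0,0,0],"grip": 0.338}]'

```text
clock: 13.85
tcp_pos: [499.5, 85.7, 22.9]
tool_rot: [180.0, -0.0, -2.6]
contact_force: [-1.4, -0.4, 3.9]
gripper_width: 0.339
```

Call:
send_rows --motion '[{"translation": [0,0,-0.01],"rotation": [0,0,0],"grip": 0.338},{"translation": [0,0,-0.01],"rotation": [0,0,0],"grip": 0.338}]'

```text
clock: 14.05
tcp_pos: [499.6, 85.7, 23.9]
tool_rot: [180.0, -0.0, -2.6]
contact_force: [0.1, 0.1, -0.4]
gripper_width: 0.342
```

Call:
send_rows --motion '[{"translation": [0,0,-0.02],"rotation": [0,0,0],"grip": 0.338},{"translation": [0,0,-0.04],"rotation": [0,0,0],"grip": 0.338},{"translation": [0,0,-0.05],"rotation": [0,0,0],"grip": 0.338}]'

```text
clock: 14.35
tcp_pos: [499.8, 85.7, 30.1]
tool_rot: [180.0, -0.1, -2.6]
contact_force: [0.7, 0.5, 0.0]
gripper_width: 0.344
```

```bash
python3 look.py w8;python3 -c "
from h import *
a=cv2.imread('pics/w8.png')[220:440,180:460];cv2.imwrite('pics/w8c.png',cv2.resize(a,None,fx=2.5,fy=2.5,interpolation=cv2.INTER_CUBIC))"
```

```text
(no output)
```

View pics/w8c.png

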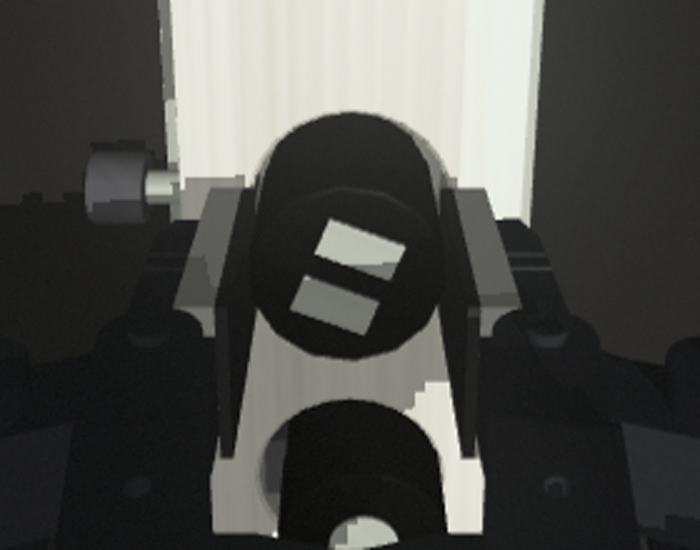

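Call:
send_rows --motion '[{"translation": [0,0,-0.1],"rotation": [0,0,0],"grip": 0.338},{"translation": [0,0,-0.25],"rotation": [0,0,0],"grip": 0.338},{"translation": [0,0,-0.4],"rotation": [0,0,0],"grip": 0.338},{"translation": [0,0,-0.5],"rotation": [0,0,0],"grip": 0.338},{"translation": [0,0,-0.5],"rotation": [0,0,0],"grip": 0.338}]'

```text
clock: 14.9
tcp_pos: [501.5, 86.1, 92.7]
tool_rot: [-180.0, -0.3, -2.6]
contact_force: [0.4, 0.5, -0.2]
gripper_width: 0.342
```

```bash
python3 -c "
from h import *
go(486.3,-357.1,90,15.6)"
```

```text
t 14.9 pos [501.54  86.08  92.67] rpy [-179.95   -0.33   -2.63] w 0.3421 F [ 0.42  0.5  -0.22]
trans [0.0425 3.6951 0.0195] rot [ 1.000e-04 -5.600e-03 -3.038e-01] mm [  5.11 443.42   2.34]
```

Call:
send_rows --motion '[{"translation": [0,0.15,0],"rotation": [0,0,-0.015],"grip": 0.338},{"translation": [0.01,0.35,0],"rotation": [0,0,-0.03],"grip": 0.338},{"translation": [0.01,0.6,0],"rotation": [0,-0.003,-0.05],"grip": 0.338},{"translation": [0.01,0.8,0],"rotation": [0,-0.005,-0.07],"grip": 0.338},{"translation": [0.01,1,0],"rotation": [0,-0.005,-0.08],"grip": 0.338}]'

```text
clock: 15.4
tcp_pos: [496.5, -34.8, 91.9]
tool_rot: [-180.0, 0.0, 2.2]
contact_force: [0.9, 0.7, -0.4]
gripper_width: 0.342
```

```bash
python3 -c "
from h import *
go(486.3,-357.1,90,15.6)"
```

```text
t 15.4 pos [496.53 -34.79  91.85] rpy [-1.7996e+02  4.0000e-02  2.2000e+00] w 0.342 F [ 0.92  0.74 -0.45]
trans [-0.1885  2.6806  0.0136] rot [-0.0008  0.0006 -0.2233] mm [-22.62 321.67   1.63]
```

Call:
send_rows --motion '[{"translation": [0,0.22,0],"rotation": [0,0,-0.02],"grip": 0.338},{"translation": [-0.03,0.45,0],"rotation": [0,0,-0.04],"grip": 0.338},{"translation": [-0.05,0.68,0],"rotation": [0,0,-0.07],"grip": 0.338},{"translation": [-0.08,0.9,0],"rotation": [0,0,-0.09],"grip": 0.338},{"translation": [-0.08,1,0],"rotation": [0,0,-0.1],"grip": 0.338}]'

```text
clock: 15.9
tcp_pos: [490.6, -157.0, 91.0]
tool_rot: [-180.0, 0.1, 8.1]
contact_force: [-0.2, 0.8, -0.1]
gripper_width: 0.34
```

```bash
python3 look.py w9; python3 -c "
from h import *
go(486.3,-357.1,90,15.6)"
```

```text
t 15.95 pos [ 491.   -158.06   91.1 ] rpy [1.7998e+02 1.0000e-01 8.0500e+00] w 0.3407 F [ 0.95 -1.47  0.22]
trans [-0.271   1.6368  0.0101] rot [ 0.0002  0.0016 -0.1259] mm [-32.52 196.42   1.22]
```

View pics/w9.png

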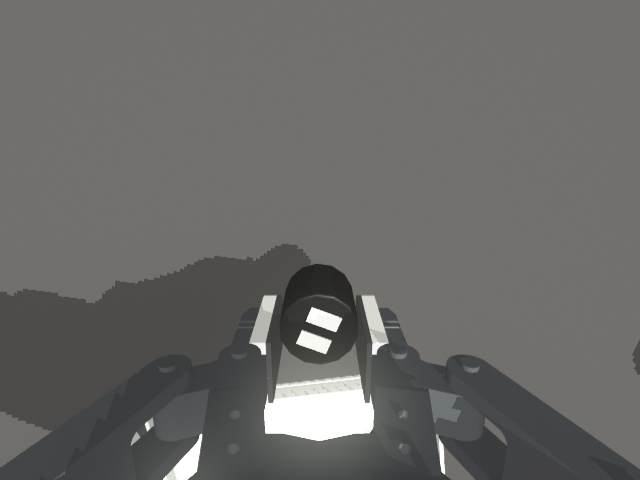

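Call:
send_rows --motion '[{"translation": [-0.03,0.2,0],"rotation": [0,0,-0.02],"grip": 0.338},{"translation": [-0.07,0.42,0],"rotation": [0,0,-0.05],"grip": 0.338},{"translation": [-0.11,0.65,0],"rotation": [0,0,-0.08],"grip": 0.338},{"translation": [-0.15,0.85,0],"rotation": [0,0,-0.1],"grip": 0.338},{"translation": [-0.16,0.95,0],"rotation": [0,0,-0.12],"grip": 0.338}]'

```text
clock: 16.45
tcp_pos: [487.4, -274.9, 90.4]
tool_rot: [-180.0, 0.1, 15.2]
contact_force: [0.2, -0.4, 0.1]
gripper_width: 0.338
```

```bash
python3 -c "
from h import *
go(486.3,-357.1,90,15.6)"
```

```text
t 16.45 pos [ 487.42 -274.85   90.42] rpy [-1.7998e+02  1.5000e-01  1.5200e+01] w 0.338 F [ 0.18 -0.39  0.09]
trans [-0.1887  0.659   0.0038] rot [-0.0003  0.0024 -0.0067] mm [-22.64  79.07   0.46]
```

Call:
send_rows --motion '[{"translation": [-0.06,0.2,0],"rotation": [0,0,0],"grip": 0.338},{"translation": [-0.12,0.42,0],"rotation": [0,0.002,-0.005],"grip": 0.338},{"translation": [-0.17,0.6,0],"rotation": [0,0.002,-0.007],"grip": 0.338},{"translation": [-0.189,0.66,0],"rotation": [0,0.002,-0.007],"grip": 0.338},{"translation": [-0.189,0.66,0],"rotation": [0,0.002,-0.007],"grip": 0.338}]'

```text
clock: 16.95
tcp_pos: [486.0, -357.3, 89.7]
tool_rot: [-179.9, 0.0, 15.5]
contact_force: [0.2, 0.1, -0.7]
gripper_width: 0.343
```

```bash
python3 look.py w10; python3 -c "
from h import *
go(486.3,-357.1,45,15.6)"
```

```text
t 17.0 pos [ 485.99 -356.36   89.77] rpy [-1.7988e+02  6.0000e-02  1.5600e+01] w 0.3385 F [ 0.38 -0.54 -0.37]
trans [0.0012 0.0074 0.373 ] rot [-0.0019  0.0009  0.    ] mm [ 0.14  0.88 44.76]
```

View pics/w10.png

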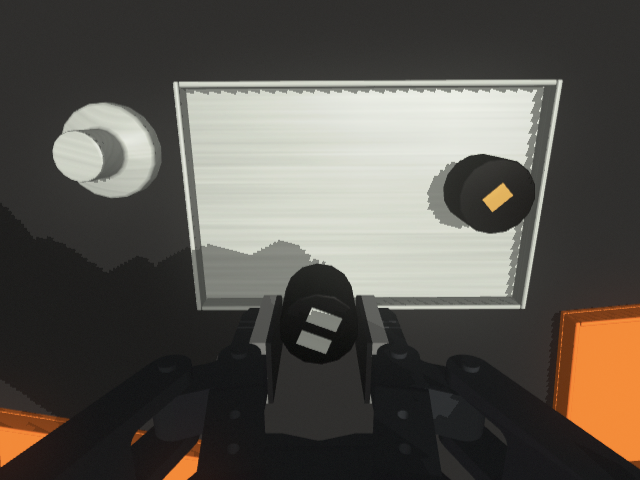

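```bash
python3 -c "
from h import *
c=dict(np.load('w10.npz'))
P=[ray(c,*p,16)[:2] for p in ((176,83),(561,82),(523,307),(199,309))]
for p in P: print(np.round(p,1))
m=np.mean(P,0);print(m, [np.linalg.norm(P[i]-P[(i+1)%4]) for i in range(4)], np.degrees(np.arctan2(*(P[1]-P[0])[::-1])))
print(ray(c,496,197,31))
"
```

```text
[ 390.3 -287.6]
[ 580.1 -234.6]
[ 614.1 -357.1]
[ 424.8 -411.1]
[ 502.32732088 -322.60130368] [np.float64(197.03328025227967), np.float64(127.06876717959341), np.float64(196.80178227036103), np.float64(128.2306997049763)] 15.597588104300122
[ 564.31050545 -297.75967887   31.        ]
```

The tray measures about 197 × 128 mm at the rim, centre (502,-323), yaw 15.6°. It is the grey steel one, and the drop point lies inside it.

Call:
send_rows --motion '[{"translation": [0,0.007,0.12],"rotation": [0,0,0],"grip": 0.338},{"translation": [0,0.007,0.26],"rotation": [-0.002,0,0],"grip": 0.338},{"translation": [0,0.007,0.38],"rotation": [-0.002,0,0],"grip": 0.338},{"translation": [0,0.007,0.46],"rotation": [-0.002,0,0],"grip": 0.338},{"translation": [0,0.007,0.46],"rotation": [-0.002,0,0],"grip": 0.338}]'

```text
clock: 17.5
tcp_pos: [485.2, -355.0, 33.0]
tool_rot: [-179.8, 0.2, 15.7]
contact_force: [0.4, 0.7, 0.0]
gripper_width: 0.34
```

```bash
python3 -c "
from h import *
go(486.3,-357.1,25,15.6)"
```

```text
t 17.5 pos [ 485.2  -355.02   32.97] rpy [-179.82    0.18   15.68] w 0.3403 F [0.35 0.69 0.03]
trans [0.0043 0.0193 0.0664] rot [-0.003   0.003   0.0014] mm [0.52 2.32 7.97]
```

Call:
send_rows --motion '[{"translation": [0.004,0.01,0.035],"rotation": [-0.003,0.003,0],"grip": 0.338},{"translation": [0.004,0.01,0.07],"rotation": [-0.003,0.003,0],"grip": 0.338},{"translation": [0.004,0.01,0.07],"rotation": [-0.003,0.003,0],"grip": 0.338},{"translation": [0.004,0.01,0.07],"rotation": [-0.003,0.003,0],"grip": 0.338}]'

```text
clock: 17.9
tcp_pos: [486.1, -356.2, 24.8]
tool_rot: [180.0, -0.0, 15.7]
contact_force: [0.7, -0.8, 0.1]
gripper_width: 0.344
```

Call:
send_rows --motion '[{"translation": [0,0,0.009],"rotation": [0,0,0],"grip": 0.338},{"translation": [0,0,0.014],"rotation": [0,0,0],"grip": 0.338},{"translation": [0,0,0.014],"rotation": [0,0,0],"grip": 0.338}]'

```text
clock: 18.2
tcp_pos: [486.1, -356.3, 23.2]
tool_rot: [180.0, -0.0, 15.7]
contact_force: [-0.0, -0.2, -0.2]
gripper_width: 0.343
```

Call:
send_rows --motion '[{"translation": [0,0,0.005],"rotation": [0,0,0],"grip": 0.338},{"translation": [0,0,0.008],"rotation": [0,0,0],"grip": 0.338}]'

```text
clock: 18.4
tcp_pos: [486.1, -356.3, 22.3]
tool_rot: [180.0, -0.0, 15.7]
contact_force: [-0.3, 1.5, -0.4]
gripper_width: 0.34
```

Call:
send_rows --motion '[{"translation": [0,0,0.004],"rotation": [0,0,0],"grip": 0.338},{"translation": [0,0,0.005],"rotation": [0,0,0],"grip": 0.338}]'

```text
clock: 18.6
tcp_pos: [486.1, -356.3, 21.9]
tool_rot: [180.0, -0.0, 15.7]
contact_force: [-0.6, 0.1, 1.6]
gripper_width: 0.344
```

Call:
send_rows --motion '[{"translation": [0,0,0.004],"rotation": [0,0,0],"grip": 0.338},{"translation": [0,0,0.005],"rotation": [0,0,0],"grip": 0.338}]'

```text
clock: 18.8
tcp_pos: [486.1, -356.3, 21.9]
tool_rot: [179.9, -0.0, 15.7]
contact_force: [-1.9, 1.4, 6.0]
gripper_width: 0.337
```

Call:
send_rows --motion '[{"translation": [0,0,0],"rotation": [0,0,0],"grip": 0.35},{"translation": [0,0,0],"rotation": [0,0,0],"grip": 0.37},{"translation": [0,0,0],"rotation": [0,0,0],"grip": 0.42},{"translation": [0,0,0],"rotation": [0,0,0],"grip": 0.7},{"translation": [0,0,0],"rotation": [0,0,0],"grip": 1}]'

```text
clock: 19.3
tcp_pos: [486.1, -356.3, 21.7]
tool_rot: [180.0, -0.0, 15.7]
contact_force: [0.7, -0.4, -0.4]
gripper_width: 0.747
```

Call:
send_rows --motion '[{"translation": [0,0,0],"rotation": [0,0,0],"grip": 1},{"translation": [0,0,0],"rotation": [0,0,0],"grip": 1},{"translation": [0,0,0],"rotation": [0,0,0],"grip": 1}]'

```text
clock: 19.6
tcp_pos: [486.1, -356.3, 21.7]
tool_rot: [180.0, -0.0, 15.7]
contact_force: [-0.9, 0.9, -1.0]
gripper_width: 1.0
```

```bash
python3 look.py w11; python3 -c "
from h import *
go(501,142,95,-2.7)"
```

```text
t 19.65 pos [ 486.13 -356.33   21.68] rpy [ 1.7996e+02 -3.0000e-02  1.5660e+01] w 1.0013 F [-0.58  0.3  -0.49]
trans [ 1.2409 -3.9646 -0.6134] rot [ 0.0006 -0.0007  0.3061] mm [ 148.9  -475.75  -73.6 ]
```

View pics/w11.png

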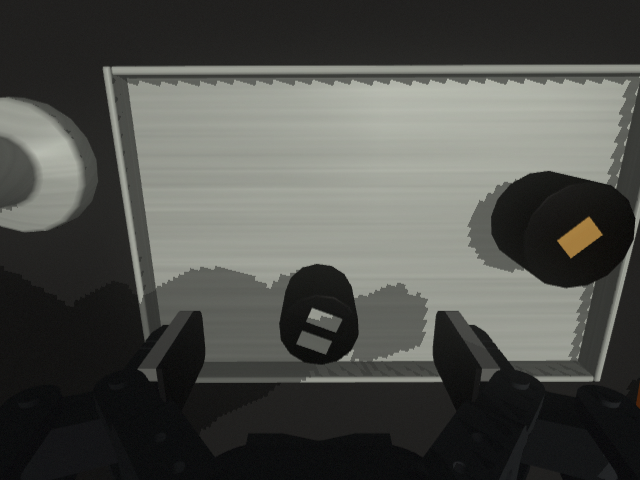

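B stands upright in the tray at about (318,315) in the picture, metal face up, with the fingers clear. Now back for A.

Call:
send_rows --motion '[{"translation": [0,0,-0.3],"rotation": [0,0,0],"grip": 1},{"translation": [0.03,-0.1,-0.6],"rotation": [0,0,0.02],"grip": 1},{"translation": [0.13,-0.45,-0.62],"rotation": [0,0,0.05],"grip": 1},{"translation": [0.22,-0.8,-0.62],"rotation": [0,0,0.08],"grip": 1},{"translation": [0.3,-1,-0.62],"rotation": [0,0,0.1],"grip": 1}]'

```text
clock: 20.15
tcp_pos: [487.6, -228.6, 96.5]
tool_rot: [-180.0, -0.0, 9.7]
contact_force: [0.7, 0.1, -0.1]
gripper_width: 1.001
```

```bash
python3 -c "
from h import *
go(501,142,95,-2.7)"
```

```text
t 20.15 pos [ 487.63 -228.57   96.49] rpy [-1.7999e+02 -4.0000e-02  9.6600e+00] w 1.001 F [ 0.72  0.07 -0.08]
trans [ 0.6282 -3.0256  0.0132] rot [-2.000e-04 -6.000e-04  2.061e-01] mm [  75.38 -363.07    1.59]
```

Call:
send_rows --motion '[{"translation": [0.07,-0.35,0],"rotation": [0,0,0.02],"grip": 1},{"translation": [0.14,-0.7,0],"rotation": [0,0,0.04],"grip": 1},{"translation": [0.21,-1,0],"rotation": [0,0,0.07],"grip": 1}]'

```text
clock: 20.45
tcp_pos: [492.0, -104.1, 96.8]
tool_rot: [-180.0, -0.1, 5.4]
contact_force: [0.2, 0.6, -0.1]
gripper_width: 1.005
```

```bash
python3 -c "
from h import *
go(501,142,95,-2.7)"
```

```text
t 20.45 pos [ 492.01 -104.14   96.76] rpy [-1.7998e+02 -5.0000e-02  5.4200e+00] w 1.0046 F [ 0.19  0.56 -0.15]
trans [ 0.2683 -2.0349  0.0157] rot [-0.0004 -0.0009  0.1353] mm [  32.2  -244.19    1.88]
```

Call:
send_rows --motion '[{"translation": [0.05,-0.35,0],"rotation": [0,0,0.03],"grip": 1},{"translation": [0.09,-0.7,0],"rotation": [0,0,0.05],"grip": 1},{"translation": [0.13,-1,0],"rotation": [0,0,0.07],"grip": 1}]'

```text
clock: 20.75
tcp_pos: [496.0, 18.8, 97.1]
tool_rot: [-180.0, -0.1, 1.2]
contact_force: [1.7, -0.8, 0.3]
gripper_width: 0.997
```

```bash
python3 -c "
from h import *
go(501,142,95,-2.7)"
```

```text
t 20.75 pos [496.01  18.83  97.07] rpy [-1.7996e+02 -8.0000e-02  1.2100e+00] w 0.9974 F [ 1.66 -0.78  0.31]
trans [ 0.0633 -1.0253  0.018 ] rot [-0.0006 -0.0013  0.0652] mm [   7.59 -123.03    2.16]
```

Call:
send_rows --motion '[{"translation": [0.02,-0.4,0],"rotation": [0,0,0.03],"grip": 1},{"translation": [0.04,-0.75,0],"rotation": [0,0,0.05],"grip": 1},{"translation": [0.06,-1,0],"rotation": [0,0,0.065],"grip": 1},{"translation": [0.06,-1,0.02],"rotation": [0,0,0.065],"grip": 1},{"translation": [0.06,-1,0.02],"rotation": [0,0,0.065],"grip": 1}]'

```text
clock: 21.25
tcp_pos: [500.2, 139.3, 94.4]
tool_rot: [-180.0, -0.0, -2.6]
contact_force: [-0.1, -0.7, 0.1]
gripper_width: 0.998
```

```bash
python3 look.py w12; python3 -c "
from h import *
go(501,142,40,-2.7)"
```

```text
t 21.3 pos [500.21 138.52  94.46] rpy [ 1.80e+02 -3.00e-02 -2.67e+00] w 1.0022 F [-0.2  -0.35 -1.06]
trans [ 0.005  -0.0293  0.4539] rot [ 0.     -0.0005  0.0005] mm [ 0.6  -3.52 54.46]
```

View pics/w12.png

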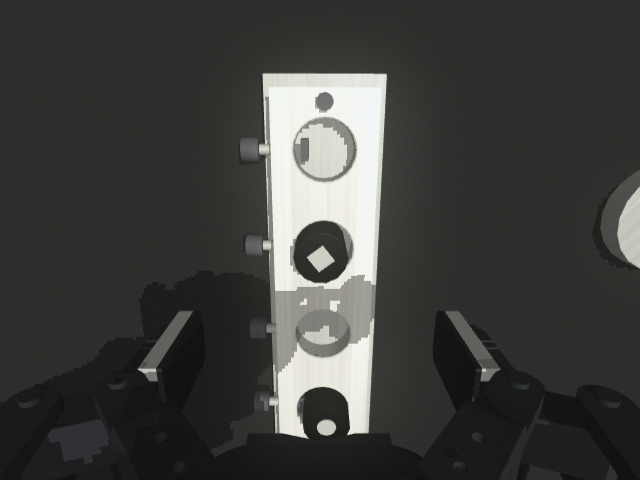

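The view shows A still in its hole at (321,252), B's hole empty at (322,333) and C in place at (325,413).

Call:
send_rows --motion '[{"translation": [0.005,-0.025,0.2],"rotation": [0,0,0],"grip": 1},{"translation": [0.005,-0.025,0.4],"rotation": [0,0,0],"grip": 1},{"translation": [0.005,-0.025,0.45],"rotation": [0,0,0],"grip": 1},{"translation": [0.005,-0.025,0.45],"rotation": [0,0,0],"grip": 1}]'

```text
clock: 21.7
tcp_pos: [500.0, 139.9, 39.6]
tool_rot: [179.9, 0.1, -2.8]
contact_force: [0.1, 0.0, -0.0]
gripper_width: 0.997
```

```bash
python3 -c "
from h import *
go(501,142,22.5,-2.7)"
```

```text
t 21.7 pos [499.98 139.95  39.62] rpy [ 1.7993e+02  1.3000e-01 -2.7800e+00] w 0.9974 F [ 0.08  0.01 -0.02]
trans [ 0.008  -0.0177  0.1426] rot [ 0.0011  0.0022 -0.0014] mm [ 0.96 -2.12 17.11]
```

Call:
send_rows --motion '[{"translation": [0.008,-0.017,0.08],"rotation": [0.001,0.002,0],"grip": 1},{"translation": [0.008,-0.017,0.142],"rotation": [0.001,0.002,0],"grip": 1},{"translation": [0.008,-0.017,0.142],"rotation": [0.001,0.002,0],"grip": 0.8},{"translation": [0.008,-0.017,0.142],"rotation": [0.001,0.002,0],"grip": 0.5},{"translation": [0.008,-0.017,0.142],"rotation": [0.001,0.002,0],"grip": 0.45}]'

```text
clock: 22.2
tcp_pos: [501.3, 142.1, 22.9]
tool_rot: [-180.0, -0.0, -2.8]
contact_force: [-1.1, 0.3, -0.2]
gripper_width: 0.515
```

```bash
python3 look.py w13; python3 -c "
from h import *
go(501,142,22.5,-2.7)
a=cv2.imread('pics/w13.png')[220:440,180:460];cv2.imwrite('pics/w13c.png',cv2.resize(a,None,fx=2.5,fy=2.5,interpolation=cv2.INTER_CUBIC))"
```

```text
t 22.25 pos [501.3  142.08  22.97] rpy [-1.7999e+02 -3.0000e-02 -2.7800e+00] w 0.4529 F [-0.3   0.49  0.27]
trans [-0.0025  0.0008  0.0039] rot [-0.0001 -0.0005 -0.0013] mm [-0.3   0.1   0.47]
```

View pics/w13c.png

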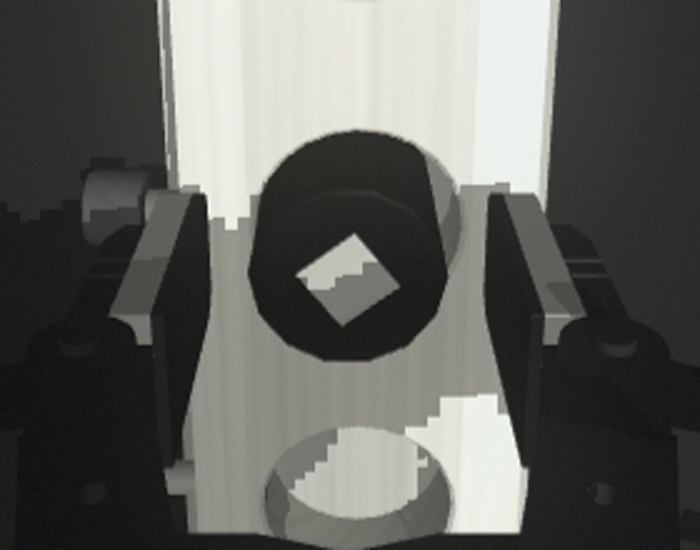

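Call:
send_rows --motion '[{"translation": [0,0,0.004],"rotation": [0,0,0],"grip": 0.4},{"translation": [0,0,0.004],"rotation": [0,0,0],"grip": 0.38},{"translation": [0,0,0.004],"rotation": [0,0,0],"grip": 0.365},{"translation": [0,0,0.004],"rotation": [0,0,0],"grip": 0.355},{"translation": [0,0,0.004],"rotation": [0,0,0],"grip": 0.348}]'

```text
clock: 22.75
tcp_pos: [501.4, 142.1, 22.6]
tool_rot: [-180.0, -0.0, -2.8]
contact_force: [0.4, -0.7, 0.7]
gripper_width: 0.348
```

Call:
send_rows --motion '[{"translation": [0,0,0],"rotation": [0,0,0],"grip": 0.343},{"translation": [0,0,0],"rotation": [0,0,0],"grip": 0.338},{"translation": [0,0,0],"rotation": [0,0,0],"grip": 0.338}]'

```text
clock: 23.05
tcp_pos: [501.3, 142.1, 22.6]
tool_rot: [-180.0, -0.0, -2.8]
contact_force: [-0.2, 0.0, 0.8]
gripper_width: 0.342
```

Call:
send_rows --motion '[{"translation": [0,0,-0.01],"rotation": [0,0,0],"grip": 0.338},{"translation": [0,0,-0.03],"rotation": [0,0,0],"grip": 0.338},{"translation": [0,0,-0.05],"rotation": [0,0,0],"grip": 0.338},{"translation": [0,0,-0.06],"rotation": [0,0,0],"grip": 0.338}]'

```text
clock: 23.45
tcp_pos: [501.4, 142.1, 30.1]
tool_rot: [-180.0, -0.0, -2.8]
contact_force: [0.1, 0.7, 0.6]
gripper_width: 0.345
```

```bash
python3 look.py w14; python3 -c "
from h import *
a=cv2.imread('pics/w14.png')[220:440,180:460];cv2.imwrite('pics/w14c.png',cv2.resize(a,None,fx=2.5,fy=2.5,interpolation=cv2.INTER_CUBIC))"
```

```text
(no output)
```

View pics/w14c.png

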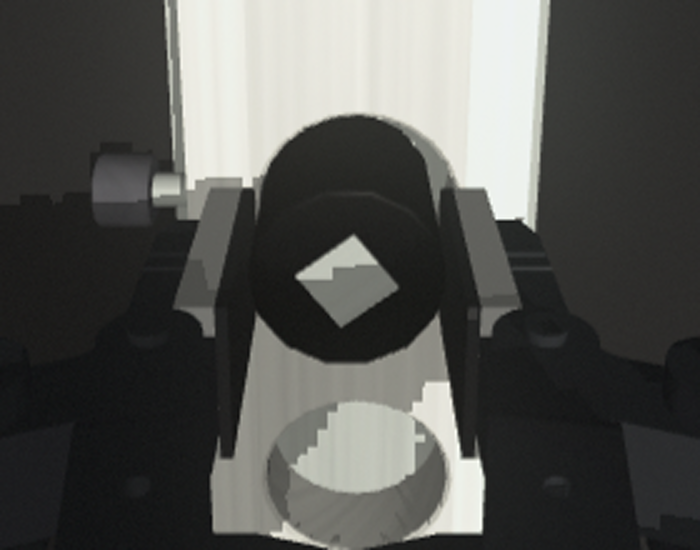

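A rises with the fingers. On to the tray.

Call:
send_rows --motion '[{"translation": [0,0,-0.1],"rotation": [0,0,0],"grip": 0.338},{"translation": [0,0,-0.25],"rotation": [0,0,0],"grip": 0.338},{"translation": [0,0,-0.4],"rotation": [0,0,0],"grip": 0.338},{"translation": [0,0,-0.52],"rotation": [0,0,0],"grip": 0.338},{"translation": [0,0,-0.52],"rotation": [0,0,0],"grip": 0.338}]'

```text
clock: 24.0
tcp_pos: [503.1, 142.7, 95.5]
tool_rot: [-179.9, -0.3, -2.8]
contact_force: [1.1, -0.2, -0.6]
gripper_width: 0.342
```

Call:
send_rows --motion '[{"translation": [0,0.15,0],"rotation": [0,0,-0.015],"grip": 0.338},{"translation": [0,0.35,0],"rotation": [0,0,-0.03],"grip": 0.338},{"translation": [0,0.6,0],"rotation": [0,0,-0.05],"grip": 0.338},{"translation": [0,0.8,0],"rotation": [0,0,-0.06],"grip": 0.338},{"translation": [0,1,0],"rotation": [0,0,-0.08],"grip": 0.338}]'

```text
clock: 24.5
tcp_pos: [496.5, 21.9, 94.9]
tool_rot: [-179.9, -0.3, 2.1]
contact_force: [0.5, -0.1, -0.2]
gripper_width: 0.336
```

```bash
python3 -c "
from h import *
go(470.1,-300.4,92,15.6)"
```

```text
t 24.5 pos [496.51  21.88  94.86] rpy [-179.9    -0.27    2.07] w 0.3362 F [ 0.54 -0.11 -0.19]
trans [-0.3171  2.676   0.0178] rot [-0.0011 -0.0046 -0.2255] mm [-38.06 321.12   2.13]
```

Call:
send_rows --motion '[{"translation": [-0.03,0.22,0],"rotation": [0,0,-0.02],"grip": 0.338},{"translation": [-0.06,0.45,0],"rotation": [0,0,-0.04],"grip": 0.338},{"translation": [-0.09,0.68,0],"rotation": [0,-0.003,-0.06],"grip": 0.338},{"translation": [-0.11,0.9,0],"rotation": [0,-0.004,-0.08],"grip": 0.338},{"translation": [-0.12,1,0],"rotation": [0,-0.004,-0.09],"grip": 0.338}]'

```text
clock: 25.0
tcp_pos: [485.7, -100.4, 94.1]
tool_rot: [-179.9, 0.0, 7.4]
contact_force: [0.7, -0.6, -0.8]
gripper_width: 0.343
```

```bash
python3 -c "
from h import *
go(470.1,-300.4,92,15.6)"
```

```text
t 25.0 pos [ 485.67 -100.44   94.1 ] rpy [-1.7992e+02  3.0000e-02  7.3800e+00] w 0.343 F [ 0.74 -0.6  -0.76]
trans [-0.3426  1.6359  0.0154] rot [-0.0014  0.0005 -0.1371] mm [-41.11 196.3    1.85]
```

Call:
send_rows --motion '[{"translation": [-0.05,0.22,0],"rotation": [0,0,-0.02],"grip": 0.338},{"translation": [-0.1,0.45,0],"rotation": [0,0,-0.05],"grip": 0.338},{"translation": [-0.14,0.66,0],"rotation": [0,0,-0.08],"grip": 0.338},{"translation": [-0.19,0.86,0],"rotation": [0,0,-0.1],"grip": 0.338},{"translation": [-0.21,0.95,0],"rotation": [0,0,-0.12],"grip": 0.338}]'

```text
clock: 25.5
tcp_pos: [474.5, -218.5, 93.4]
tool_rot: [-179.9, 0.1, 14.5]
contact_force: [-0.2, 0.3, -1.5]
gripper_width: 0.341
```

```bash
python3 -c "
from h import *
go(470.1,-300.4,92,15.6)"
```

```text
t 25.5 pos [ 474.48 -218.47   93.41] rpy [-1.799e+02  8.000e-02  1.450e+01] w 0.3413 F [-0.18  0.35 -1.55]
trans [-0.2063  0.6519  0.0109] rot [-0.0017  0.0013 -0.0183] mm [-24.75  78.23   1.31]
```

Call:
send_rows --motion '[{"translation": [-0.07,0.2,0],"rotation": [0,0,-0.01],"grip": 0.338},{"translation": [-0.14,0.42,0],"rotation": [0,0,-0.018],"grip": 0.338},{"translation": [-0.2,0.6,0],"rotation": [-0.001,0,-0.018],"grip": 0.338},{"translation": [-0.206,0.65,0],"rotation": [-0.001,0,-0.018],"grip": 0.338},{"translation": [-0.206,0.65,0],"rotation": [-0.001,0,-0.018],"grip": 0.338}]'

```text
clock: 26.0
tcp_pos: [469.7, -300.5, 92.8]
tool_rot: [-179.9, 0.1, 15.5]
contact_force: [0.5, 1.5, 0.3]
gripper_width: 0.341
```

```bash
python3 look.py w15; python3 -c "
from h import *
go(470.1,-300.4,30,15.6)"
```

```text
t 26.05 pos [ 469.67 -299.64   92.76] rpy [-1.7987e+02  1.1000e-01  1.5560e+01] w 0.3412 F [-0.    0.21 -0.68]
trans [0.0028 0.0082 0.523 ] rot [-0.0021  0.0018 -0.0007] mm [ 0.33  0.98 62.76]
```

View pics/w15.png

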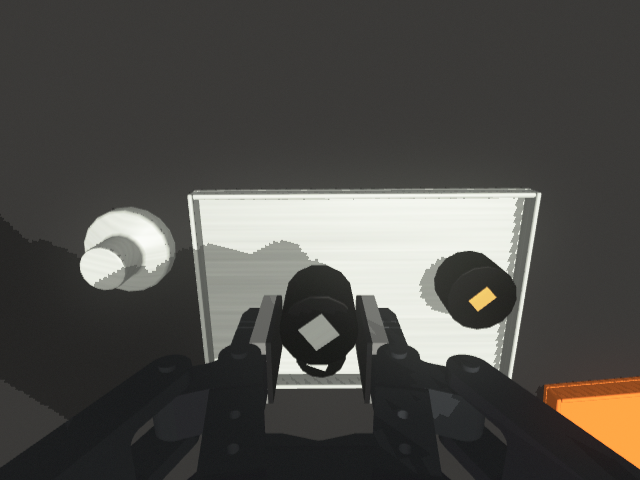

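A is over free tray floor, with B standing behind it at (318,365). I lower A gently.

Call:
send_rows --motion '[{"translation": [0,0.008,0.12],"rotation": [0,0,0],"grip": 0.338},{"translation": [0,0.008,0.26],"rotation": [-0.002,0,0],"grip": 0.338},{"translation": [0,0.008,0.4],"rotation": [-0.002,0,0],"grip": 0.338},{"translation": [0,0.008,0.5],"rotation": [-0.002,0,0],"grip": 0.338},{"translation": [0,0.008,0.5],"rotation": [-0.002,0,0],"grip": 0.338}]'

```text
clock: 26.55
tcp_pos: [468.4, -298.5, 30.9]
tool_rot: [-179.8, 0.3, 15.6]
contact_force: [-1.3, 0.4, -0.9]
gripper_width: 0.345
```

```bash
python3 -c "
from h import *
go(470.1,-300.4,24,15.6)"
```

```text
t 26.55 pos [ 468.43 -298.48   30.88] rpy [-179.79    0.27   15.64] w 0.3453 F [-1.29  0.37 -0.85]
trans [0.0094 0.0194 0.0572] rot [-0.0035  0.0046  0.0006] mm [1.13 2.32 6.87]
```

Call:
send_rows --motion '[{"translation": [0.008,0.012,0.03],"rotation": [-0.003,0.004,0],"grip": 0.338},{"translation": [0.008,0.012,0.052],"rotation": [-0.003,0.004,0],"grip": 0.338},{"translation": [0.008,0.012,0.052],"rotation": [-0.003,0.004,0],"grip": 0.338},{"translation": [0.008,0.012,0.052],"rotation": [-0.003,0.004,0],"grip": 0.338}]'

```text
clock: 26.95
tcp_pos: [470.0, -299.8, 25.1]
tool_rot: [180.0, -0.0, 15.6]
contact_force: [0.6, 0.5, -1.0]
gripper_width: 0.343
```

Call:
send_rows --motion '[{"translation": [0,0,0.006],"rotation": [0,0,0],"grip": 0.338},{"translation": [0,0,0.01],"rotation": [0,0,0],"grip": 0.338},{"translation": [0,0,0.01],"rotation": [0,0,0],"grip": 0.338}]'

```text
clock: 27.25
tcp_pos: [470.0, -299.9, 24.0]
tool_rot: [180.0, -0.0, 15.6]
contact_force: [-0.6, 0.7, -0.2]
gripper_width: 0.344
```

Call:
send_rows --motion '[{"translation": [0,0,0.004],"rotation": [0,0,0],"grip": 0.338},{"translation": [0,0,0.006],"rotation": [0,0,0],"grip": 0.338}]'

```text
clock: 27.45
tcp_pos: [470.1, -299.9, 23.3]
tool_rot: [180.0, -0.0, 15.6]
contact_force: [0.5, 0.1, -0.5]
gripper_width: 0.346
```

Call:
send_rows --motion '[{"translation": [0,0,0.005],"rotation": [0,0,0],"grip": 0.338},{"translation": [0,0,0.008],"rotation": [0,0,0],"grip": 0.338}]'

```text
clock: 27.65
tcp_pos: [470.0, -299.9, 22.2]
tool_rot: [180.0, -0.0, 15.6]
contact_force: [0.8, 0.7, -1.2]
gripper_width: 0.34
```

Call:
send_rows --motion '[{"translation": [0,0,0.003],"rotation": [0,0,0],"grip": 0.338},{"translation": [0,0,0.005],"rotation": [0,0,0],"grip": 0.338}]'

```text
clock: 27.85
tcp_pos: [470.0, -299.9, 21.7]
tool_rot: [180.0, -0.0, 15.6]
contact_force: [-0.3, 0.1, 1.5]
gripper_width: 0.341
```

Call:
send_rows --motion '[{"translation": [0,0,0.003],"rotation": [0,0,0],"grip": 0.338},{"translation": [0,0,0.005],"rotation": [0,0,0],"grip": 0.338}]'

```text
clock: 28.05
tcp_pos: [470.1, -299.9, 21.7]
tool_rot: [180.0, -0.0, 15.6]
contact_force: [-1.6, 1.1, 5.9]
gripper_width: 0.34
```

Contact with the tray floor. I release and open fully, then retreat.

Call:
send_rows --motion '[{"translation": [0,0,0],"rotation": [0,0,0],"grip": 0.35},{"translation": [0,0,0],"rotation": [0,0,0],"grip": 0.37},{"translation": [0,0,0],"rotation": [0,0,0],"grip": 0.42},{"translation": [0,0,0],"rotation": [0,0,0],"grip": 0.7},{"translation": [0,0,0],"rotation": [0,0,0],"grip": 1}]'

```text
clock: 28.55
tcp_pos: [470.0, -299.9, 21.6]
tool_rot: [180.0, -0.0, 15.6]
contact_force: [0.0, -0.2, 0.0]
gripper_width: 0.75
```

Call:
send_rows --motion '[{"translation": [0,0,0],"rotation": [0,0,0],"grip": 1},{"translation": [0,0,0],"rotation": [0,0,0],"grip": 1},{"translation": [0,0,0],"rotation": [0,0,0],"grip": 1}]'

```text
clock: 28.85
tcp_pos: [470.0, -299.9, 21.5]
tool_rot: [180.0, -0.0, 15.6]
contact_force: [0.0, -0.4, -0.6]
gripper_width: 1.005
```

Call:
send_rows --motion '[{"translation": [0,0,-0.2],"rotation": [0,0,0],"grip": 1},{"translation": [0,0,-0.5],"rotation": [0,0,0],"grip": 1},{"translation": [0,0,-0.9],"rotation": [0,0,0],"grip": 1},{"translation": [0,0,-1],"rotation": [0,0,0],"grip": 1}]'

```text
clock: 29.25
tcp_pos: [472.8, -301.7, 147.2]
tool_rot: [179.6, -0.4, 15.6]
contact_force: [-0.1, -0.2, 0.4]
gripper_width: 1.001
```

Call:
send_rows --motion '[{"translation": [-0.3,0,-0.3],"rotation": [0,0,0],"grip": 1},{"translation": [-0.6,0,-0.6],"rotation": [0,0,0],"grip": 1},{"translation": [-0.9,0,-0.6],"rotation": [0,0,0],"grip": 1},{"translation": [-0.9,0,-0.6],"rotation": [0,0,0],"grip": 1},{"translation": [-0.9,0,-0.6],"rotation": [0,0,0],"grip": 1}]'

```text
clock: 29.75
tcp_pos: [367.7, -330.6, 218.5]
tool_rot: [179.6, -0.4, 15.5]
contact_force: [-0.7, 0.0, 0.4]
gripper_width: 1.002
```

```bash
python3 - <<'E'
from h import *
from bench import eyes,status
print(status.observe()["tcp_pos"])
c=eyes.camera("top");im=c["pixels"][:,:,::-1]
a=cv2.resize(im[100:320,180:480],None,fx=2.6,fy=2.6,interpolation=cv2.INTER_CUBIC);cv2.imwrite("pics/tf.png",a)
c=eyes.camera("scene");im=c["pixels"][:,:,::-1]
a=cv2.resize(im[130:360,170:450],None,fx=2.6,fy=2.6,interpolation=cv2.INTER_CUBIC);cv2.imwrite("pics/sf.png",a)
E
```

```text
[ 367.6941087  -330.55472113  218.54357265]
```

View pics/tf.png

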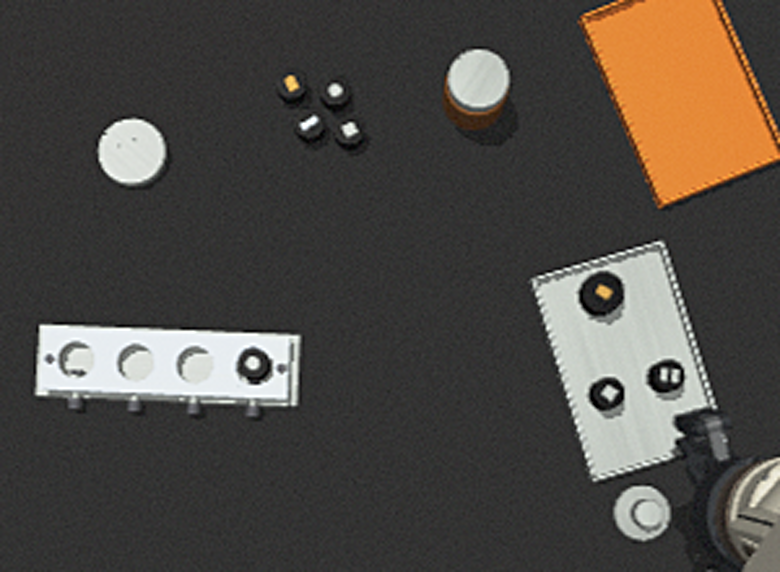

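View pics/sf.png

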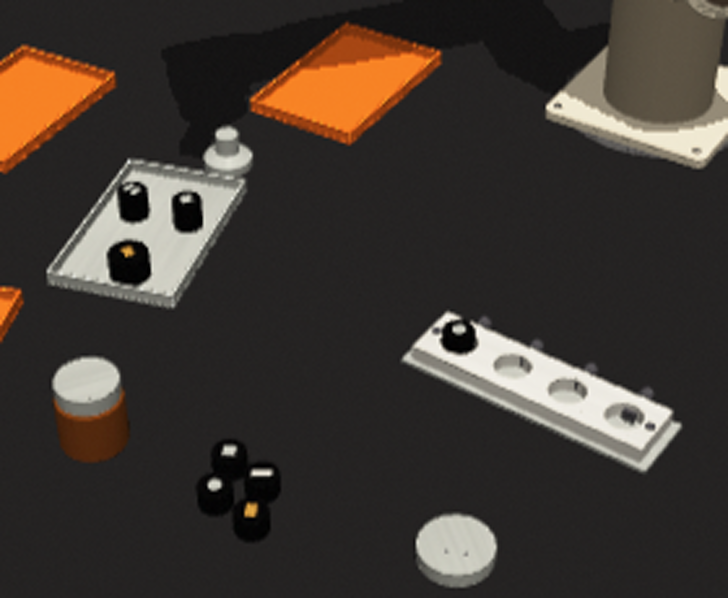

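Both loose mounts stand upright in the tray, at (607,394) and (666,377) in the top crop. C remains in its hole at (254,365), and everything else is where it was.

```bash
python3 -c "
from bench import arm
print(arm.job_done())"
```

```text
the job is handed in; nothing more can be done
None
```

I found two loose mounts, moved both to the steel tray, and left the firm one in its hole. The job was handed in at about 30 s of the 72 s allowed.

- **Wiggle test:** I pushed each mount towards the screws with one finger. The mount next to the empty hole (A) shifted about 3.6 mm and the middle one (B) about 2 mm, both against roughly 1 N, which is sensor noise. The third (C) did not move under about 5.5 N, so I treated it as clamped and never gripped it. I pushed in one direction only, not back and forth.
- **Lifting and placing:** I gripped A and B low, fingertips about 3 mm above the bar, and set them down until the floor contact read about 6 N. The fingers were fully open before I raised them off each mount.
- **Last checks:** The final top and scene pictures show A and B upright in the tray with metal faces up. C is still in its hole, and the bystanders look unmoved. No check failed or disagreed.
- **Not measured:** The grip force has no direct reading. I kept it light by stopping the fingers at about the mount's width instead of closing them at the fixed force.

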